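# Put the rubbing stone away and shut its box

### The arm

A 7-joint arm with a two-finger parallel gripper is mounted at the origin on the work surface. World frame = base frame: x ahead of the robot, y to its left, z up, the work surface at z = 0. Lengths are in m, angles in rad, forces in N, time in s.
With the tool pointing down it reaches from about 0.425 to 0.875 m from the base axis. Payload 4.7 kg.
Tool frame: the origin (TCP) lies at the very end of the fingers, on their centre line; the grasp point (between the pads) lies 19 mm behind it; x points along the fingers, z is the direction in which the jaws open and shut, and the axes are right-handed (so a half turn about x gives the same grasp; the last joint's range is limited). The gripper opens to 87 mm and grips with 3 to 60 N. Pads are 19 mm wide; open, the fingers measure 117 mm over their backs; the gripper's body (75 mm by 190 mm) begins 51 mm behind the grasp point.
Start: joints at [-1.109, 0.321, -0.07, 1.45, 0.023, 1.371, -0.057], TCP at [0.281, 0.586, 0.223] pointing down, gripper open.
Joint ranges: [-2.86, 2.86], [-0.3, 2.09], [-1.38, 1.24], [0.06, 2.45], [-1.56, 4.7], [0.09, 2.05], [-2.69, 2.69]. Speed limits (rad/s): [2.57, 2.57, 3.14, 3.14, 3.14, 3.14, 3.14].

### API

Orientations are given as a rotation vector (axis times angle).
In Python, from bench import * gives the robot as it stands.
- The arm moves only by the shell command python3 -m handwheel 'ROWS' [OPENING] [FORCE]. ROWS is JSON, a list of rows, each an object with "xyz": the shift along the world's x, y, z in cm, a list of three; "angular": the turn, a rotation vector about the world's x, y, z in degrees, a list of three. A call has 1 to 5 rows; each row shifts and turns the pose as measured when the row begins; what a row does not reach is not made up. A row lasts 1/12 s, in which the tool goes at most 41.7 mm and 7.16 degrees, less where a joint would pass 70% of its speed; a pose out of reach is approached as far as the arm can. A call with a gripper value outside its range is refused whole. OPENING is the finger opening in cm, from 0 to 8.7, set as the call begins (- or left out, the last holds). The fingers move at their own pace and stop on an object; FORCE is the grip in N (left out, the last holds). Time passes only in rows, so rows that do not move let the fingers close. It gives the time, the measured TCP pose, the force and the opening at its end, in the units of the state.
- get_state(): the state, without advancing time (a new reading comes with each control period).
- get_image(name): name is "scene" or "top" or "wrist"; returns a dict with "pixels" (480x640x3 uint8, blue, green, red), "K" (3x3 intrinsics, pixels), "cam_to_world" (4x4, takes a point from camera to world coordinates). Camera axes: x right, y down, z forward; pixel columns grow to the right and rows downward; lengths in m; the calibration is good to about 2 mm. A picture is of the moment at which its call begins. There is no depth.
- close_job(): hands the job in, once; it reports no verdict.
The state is a dict: "time": time; "joint_positions": joint angles; "qd": joint speeds; "joint_torque": joint torques, N m; "position": TCP position; "tool_rot": TCP orientation; "ft_force": force on the tool from outside, world axes, zero at the start; "torque": the same for the moment, N m; "grip_width": opening from 0.0 (shut) to 1.0 (fully open).
Only numpy, scipy, OpenCV 4.12 (cv2) and the standard library are available. Lean on these libraries where they do the work, as an engineer would, in place of code of your own. Each camera call takes 0.05 s, during which the arm holds its last target.

### The job

Lay the long rubbing stone in its fitted well in the open wooden box, right down on the bottom, without forcing or dropping it. Then push the lid over past upright from behind, and once it goes let it swing down by its own weight, hands off. It stops a little proud on its rubber buffer: press the free edge down, no harder than it needs, until the catch snaps and the lid stays down flush, then let go, leaving everything else as it is.

Things in the scene. Friction and masses are not known exactly. Their poses are not given: they have to be found in the camera images.
- stone: the long rubbing stone: a plain tan block 50 (x) x 150 (y, its long axis) x 30 (z) mm, about 0.4 kg, flat and loose on the bench; origin at the centre of its underside, z up. Brittle: it and the box must not be pressed together harder than 25 N. The dark wooden sanding block near it (118 x 64 mm, with a narrower raised grip) is not wanted.
- stone_box: the wooden box, fixed to the bench: 160 (x) x 260 (y) mm outside, walls 12 thick and 45 high; origin at the centre of its underside, z up. Its +x side is the hinge side (roughly to the robot's left), -x the front with the catch. A plywood insert (top 24 mm above the bench) has a long well and a small square one, where a small stone (46 x 46 x 30 mm) lies and stays.
- well (a point): centre of the long well's floor, 8 mm above the bench, axes as the box: the seated stone's underside lies here. The well is 53 (x) x 153 (y) mm, 16 deep, mouth bevelled 1.5; the seated stone's top stands 14 mm above the insert. 41 mm lie free between the well's long sides and the walls. It is midway between front and hinge, 33 mm from the box's middle toward -y.
- lid (a joint): opening angle of the lid in rad: 0 shut and flush, 1.57 upright, 2.0 leaning back at its stop. The hinge is stiff (friction 0.16 N m) and damped (0.3 N m s/rad): the lid (0.45 to 0.7 kg) stays put near upright, begins to fall by itself somewhere between 1.2 and 0.95 and comes down in 1 to 4 s. It must not be touched between 0.75 and 0.15 and never be pushed harder than 30 N.
- lid_hinge (a point): on the lid's hinge axis, at the middle of its length: on the box's hinge side, 45 mm above the bench; axes turn with the lid (those of the box when shut)
- lid_edge (a point): middle of the lid's free edge, on its outer face; axes as lid_hinge: -x runs from hinge to free edge, z out of the outer face. The lid is a flat board, 160 mm from hinge to free edge, 260 along the hinge, 18 thick; its underside when shut is level with the hinge axis, and this point is then 63 mm above the bench over the box's front.
- catch_point (a point): the nose of the sprung latch bolt inside the middle of the box's front wall, 33 mm above the bench, axes as the box. The lid stops at 0.03 to 0.06 rad, its free edge 5 to 10 mm proud, on a black rubber strip along the front rim. Pressed down near the middle of the free edge it yields at 2.5 N/mm; the bolt snaps over at 10 to 15 N in the last 2 mm, and then the lid stands rigid on the walls.
Mind the look-alikes: they are no part of the job. What is shaped like the stone but orange or purple is not meant.

How it is judged:
On the way, in this order (a step that is already met when the one before it is completed fails the run):
1. the long stone lies in its well, down on the bottom, and is let go, the lid still open (z of stone in the frame of well below 0.003 m and horizontal distance between stone and well below 0.005 m and angle between the y axis of stone and the y axis of stone_box, either way round below 0.05 rad and angle between stone's own z axis and vertical below 0.04 rad and contact force between the fingers and stone below 0.1 N and value of joint lid above 1.3 rad), for 0.2 s.
2. the lid has been tipped past upright and swings down by its own weight, untouched (value of joint lid between 0.15 and 0.7 rad and contact force between each of the arm, the fingers and lid below 0.1 N), for 0.15 s.
3. the lid is pressed down until the catch snaps and it lies flush (value of joint lid below 0.01 rad), for 0.2 s.
At the end, for the whole second after the job is handed in: The lid is shut flush (within 0.010 rad, 1.6 mm at its free edge) on its catch with nothing touching it, and the long stone lies at rest in its well: underside within 3 mm of the bottom, centre within 5 mm of the well's, long axis within 0.05 rad of the well's (value of joint lid below 0.01 rad and z of stone in the frame of well below 0.003 m and horizontal distance between stone and well below 0.005 m and angle between the y axis of stone and the y axis of stone_box, either way round below 0.05 rad and contact force between each of the fingers, the arm and lid below 0.1 N and linear speed of stone below 0.02 m/s).
It fails at once if the lid pushed harder than 30 N (contact force between any of the fingers, the arm and lid above 30 N).
It fails at once if the lid touched on its way down, between 0.75 and 0.15 rad (value of joint lid between 0.15 and 0.75 rad and contact force between any of the fingers, the arm and lid above 0.3 N).
It fails at once if the stone forced or dropped against the box: more than 25 N (contact force between stone and stone_box above 25 N).
It fails at once if a bystander moved by more than 20 mm, or the small stone by 5 mm (distance of small_stone from where it was at the start of the episode above 0.005 m or distance of any of sanding_block, brick_a, brick_b, mug, brush, scraper from where it was at the start of the episode above 0.02 m).
It also fails if it takes over 72 s, if anything falls off the work surface, if the arm or the gripper's body presses on something with over 40 N, if the wrist force passes 120 N, or if a joint passes its speed limit or range.

## Working session

There is one attempt and no reset: what is moved stays moved. The work goes in short steps, Python scripts to look and compute and a shell command to move; the robot and the scene stay as the last step left them, time stands still between calls to the robot, and variables do not carry over. Pictures are saved under pics/ and viewed, and the job is handed in when it is done.

```bash
ls; mkdir -p pics; python3 - <<'E'
from bench import *
import cv2
for n in ["scene","top","wrist"]:
    im=get_image(n); cv2.imwrite(f"pics/{n}0.png",im["pixels"]); print(n,im["K"],im["cam_to_world"])
print(get_state())
E
```

```text
pics
scene [[623.10225569   0.         317.73350265]
 [  0.         623.10225569 251.82373004]
 [  0.           0.           1.        ]] [[-0.49874216  0.53148581 -0.68467444  1.31383656]
 [ 0.86674507  0.303053   -0.39612101  0.39399153]
 [-0.00304005 -0.79100045 -0.61180802  0.86137785]
 [ 0.          0.          0.          1.        ]]
top [[469.02262484   0.         324.69201796]
 [  0.         469.02262484 242.36513243]
 [  0.           0.           1.        ]] [[-0.01964198 -0.99869428  0.04715851  0.40772781]
 [-0.99942037  0.01830079 -0.02870545 -0.08196844]
 [ 0.02780493 -0.047695   -0.99847487  0.88967236]
 [ 0.          0.          0.          1.        ]]
wrist [[396.06241198   0.         325.07672866]
 [  0.         396.06241198 238.47195492]
 [  0.           0.           1.        ]] [[ 0.43311434  0.87489268  0.21673663  0.22251607]
 [ 0.90133684 -0.41987994 -0.10626732  0.61365427]
 [-0.00196914  0.24137861 -0.97042902  0.38395512]
 [ 0.          0.          0.          1.        ]]
{'time': 0.15, 'joint_positions': array([-1.10887919,  0.32164595, -0.07010152,  1.45138327,  0.02262346,
        1.37078954, -0.05689042]), 'qd': array([-1.29262857e-05,  1.98096273e-04, -7.99017102e-04, -3.18133635e-03,
        1.12875849e-03,  8.37742732e-04, -1.16448122e-03]), 'joint_torque': array([ 4.25580834e-05, -4.91794610e+01, -4.04585302e-01, -3.12875891e+01,
       -6.40318519e-02,  4.04580042e-02,  1.05285305e-04]), 'position': array([0.28131175, 0.58551823, 0.22172307]), 'tool_rot': array([-0.87422108,  1.38955761,  0.87282402]), 'ft_force': array([ 0.01888093, -0.0265107 , -0.55196691]), 'torque': array([-0.05531059,  0.02895631,  0.01667893]), 'grip_width': 1.0001900141310374}
```

View pics/scene0.png

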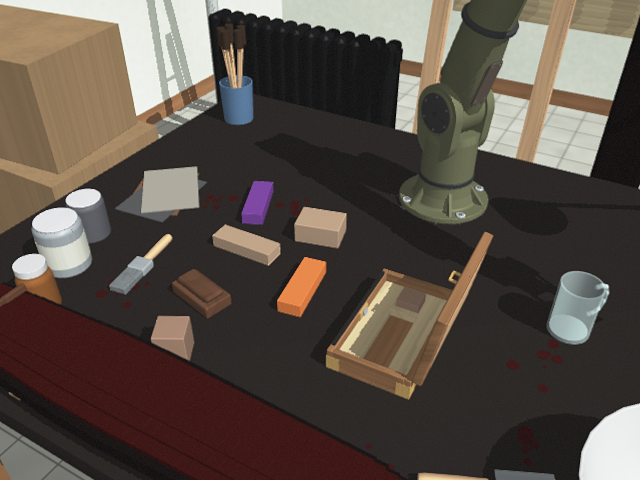

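View pics/top0.png

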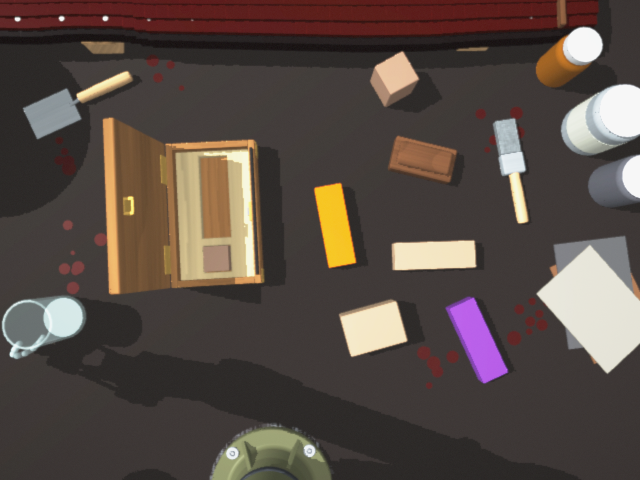

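View pics/wrist0.png

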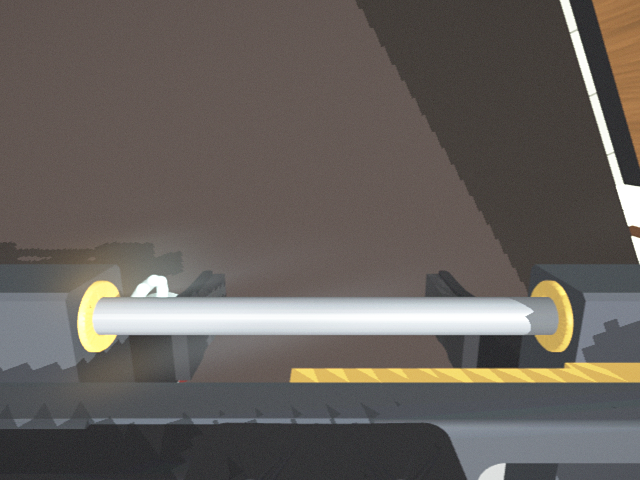

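The top view shows these candidates:
- A long tan block at (434,255), about 83x28 px, which is roughly 150x50 mm.
- A wide tan block at (373,327), about 65x52 px.
- A tan cube at (394,78).
- Orange and purple bricks at (335,225) and (477,340).
- The sanding block at (423,158).

Only (434,255) fits the stone. I'll confirm it in a crop and measure it and the box.

```bash
cat > h.py <<'E'
from bench import *
import cv2, numpy as np
from scipy.spatial.transform import Rotation as R
def ray(im,uv,z):
    uv=np.atleast_2d(uv).astype(float); K=im["K"];T=np.array(im["cam_to_world"])
    d=np.c_[(uv[:,0]-K[0,2])/K[0,0],(uv[:,1]-K[1,2])/K[1,1],np.ones(len(uv))]@T[:3,:3].T
    o=T[:3,3]; return o+d*((z-o[2])/d[:,2])[:,None]
def proj(im,P):
    P=np.atleast_2d(P);K=im["K"];T=np.array(im["cam_to_world"])
    c=(P-T[:3,3])@T[:3,:3]; c=c@np.array(K).T; return c[:,:2]/c[:,2:]
def tri(i1,u1,i2,u2):
    A=[];b=[]
    for im,u in((i1,u1),(i2,u2)):
        o=np.array(im["cam_to_world"])[:3,3]; d=ray(im,u,0)[0]-o; d/=np.linalg.norm(d)
        M=np.eye(3)-np.outer(d,d);A.append(M);b.append(M@o)
    x=np.linalg.lstsq(np.vstack(A),np.hstack(b),rcond=None); return x[0]
E
python3 - <<'E'
from h import *
im=get_image("top");p=im["pixels"]
hsv=cv2.cvtColor(p,cv2.COLOR_BGR2HSV)
print(hsv[255,434],hsv[327,373],hsv[225,335])
m=((hsv[:,:,2]>180)&(hsv[:,:,1]<110)).astype(np.uint8); 
sub=np.zeros_like(m);sub[225:290,380:490]=m[225:290,380:490]
c=max(cv2.findContours(sub,0,cv2.CHAIN_APPROX_NONE)[0],key=cv2.contourArea)
print(cv2.contourArea(c),cv2.minAreaRect(c))
P=ray(im,c[:,0,:],0.03)[:,:2].astype(np.float32)*1000
print(cv2.minAreaRect(P))
a=cv2.resize(p[220:300,370:500],None,fx=5,fy=5,interpolation=cv2.INTER_CUBIC)
cv2.imwrite("pics/stone1.png",a)
a=cv2.resize(p[110:300,95:275],None,fx=3.1,fy=3.1,interpolation=cv2.INTER_CUBIC)
cv2.imwrite("pics/box1.png",a)
s=get_image("scene");a=cv2.resize(s["pixels"][225:405,315:505],None,fx=3,fy=3,interpolation=cv2.INTER_CUBIC)
cv2.imwrite("pics/box1s.png",a)
E
```

```text
[ 21  51 244] [ 22  48 245] [ 23 219 247]
2101.0 ((433.32183837890625, 254.8336944580078), (26.777189254760742, 82.67501068115234), 88.02507019042969)
((421.63623046875, -306.7845458984375), (49.336082458496094, 153.3786163330078), 0.8201879858970642)
```

View pics/stone1.png

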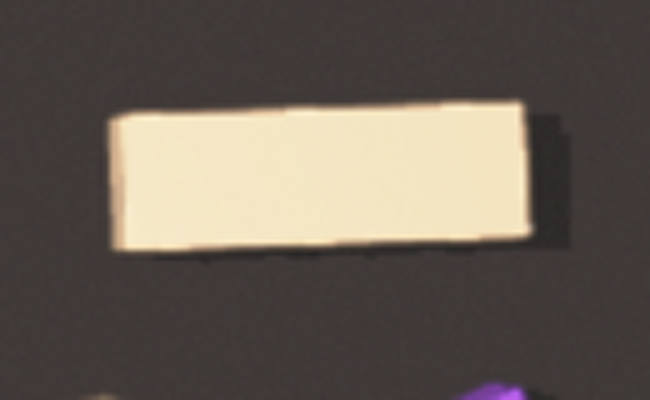

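View pics/box1.png

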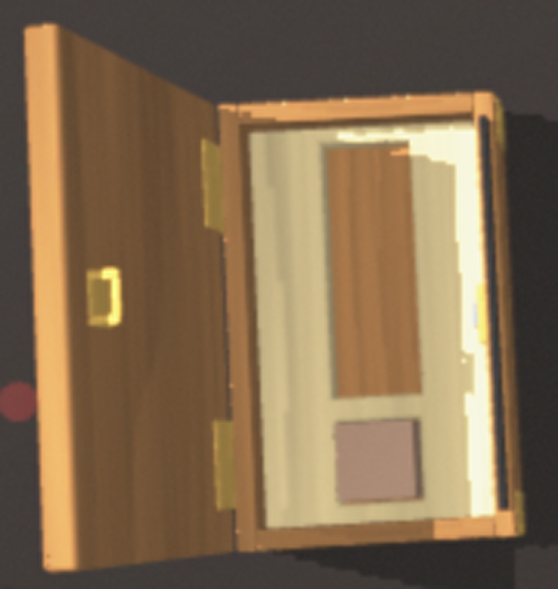

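View pics/box1s.png

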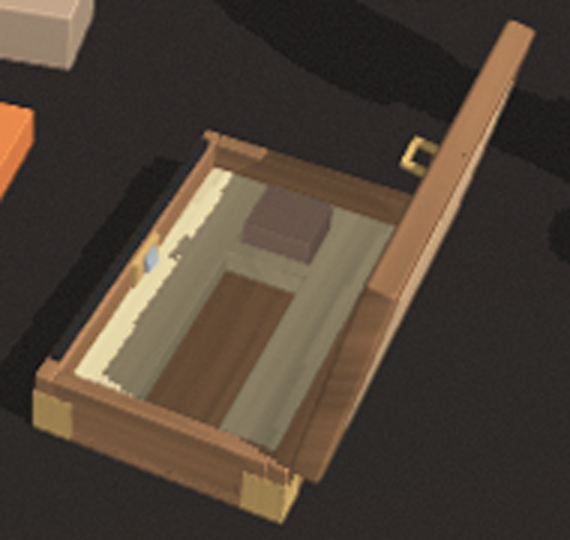

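The crop confirms a plain tan bar of 3:1 proportions, with its top face corners near px (394,243), (475,240), (476,267) and (395,270). The box well and rim corners are also readable. Next I'll compute the poses and check them across both views.

```bash
python3 - <<'E'
from h import *
im=get_image("top");s=get_image("scene")
np.set_printoptions(precision=4,suppress=True)
st=np.array([(122,115),(523,101),(530,237),(125,250)])/5+[370,220]-0.4
P=ray(im,st,.03);c=P.mean(0);d=(P[1]+P[2]-P[0]-P[3]);print("stone",c,np.degrees(np.arctan2(d[1],d[0])),[np.linalg.norm(P[i]-P[i-1]) for i in range(4)])
off=[95,110]
rim=np.array([(220,105),(496,93),(515,534),(240,550)])/3.1+off-.3
P=ray(im,rim,.045);c=P.mean(0);d=(P[0]+P[1]-P[2]-P[3]);a=np.arctan2(d[1],d[0]);print("rim",c,np.degrees(a),[np.linalg.norm(P[i]-P[i-1]) for i in range(4)])
print(" well from rim", c[:2]+.033*np.array([np.cos(a),np.sin(a)]))
w=np.array([(323,142),(411,141),(422,396),(333,399)])/3.1+off-.3
P=ray(im,w,.024);c=P.mean(0);d=(P[0]+P[1]-P[2]-P[3]);a=np.arctan2(d[1],d[0]);print("well",c,np.degrees(a),[np.linalg.norm(P[i]-P[i-1]) for i in range(4)])
# scene rim corners
so=[315,225]
r=np.array([(208,133),(38,375),(300,475)])/3+so-.3
print("scene rim: near-front, far-front, far-hinge",ray(s,r,.045))
print("top rim",ray(im,rim,.045))
# scene stone corners
hs=cv2.cvtColor(s["pixels"],cv2.COLOR_BGR2HSV)
cv2.imwrite("pics/stone1s.png",cv2.resize(s["pixels"][205:275,200:290],None,fx=7,fy=7,interpolation=cv2.INTER_CUBIC))
# lid free edge outer/inner corners
print("lid inner edge top/bottom crop px top", tri(im,np.array((58,28))/3.1+off-.3,s,np.array((367,287))/3+so-.3))
E
```

```text
stone [ 0.4218 -0.3093  0.03  ] -89.18740359081991 [np.float64(0.04969243761565111), np.float64(0.14938664663238146), np.float64(0.050356563783773886), np.float64(0.15044676209546162)]
rim [0.5049 0.0927 0.045 ] 2.01204235705531 [np.float64(0.25867955581468055), np.float64(0.1602377072448073), np.float64(0.25779844688635023), np.float64(0.15751848060375714)]
 well from rim [0.5379 0.0939]
well [0.5371 0.0943 0.024 ] 1.8312635252282872 [np.float64(0.15388322791281303), np.float64(0.05226425782620195), np.float64(0.15297399872752915), np.float64(0.05245213762555454)]
scene rim: near-front, far-front, far-hinge [[0.3827 0.0134 0.045 ]
 [0.6385 0.0223 0.045 ]
 [0.6321 0.1871 0.045 ]]
top rim [[0.6314 0.1773 0.045 ]
 [0.6365 0.0172 0.045 ]
 [0.3788 0.0095 0.045 ]
 [0.3729 0.1669 0.045 ]]
lid inner edge top/bottom crop px top [0.629  0.207  0.1976]
```

View pics/stone1s.png

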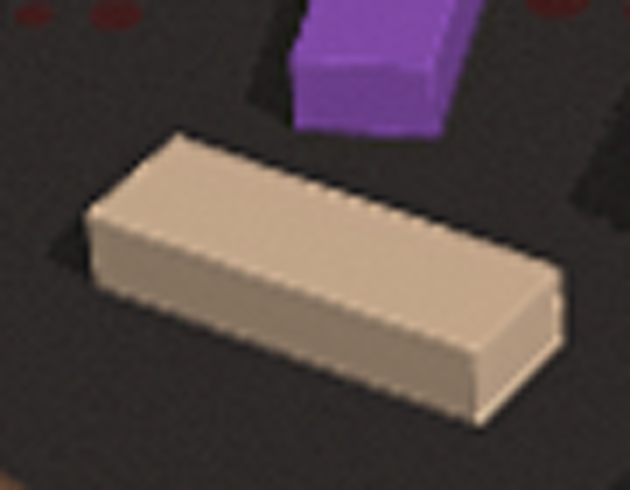

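```bash
python3 - <<'E'
from h import *
im=get_image("top");s=get_image("scene")
np.set_printoptions(precision=4,suppress=True)
st=np.array([(178,133),(562,268),(478,348),(90,210)])/7+[200,205]-0.4
P=ray(s,st,.03);c=P.mean(0);d=(P[1]+P[2]-P[0]-P[3]);print("stone scene",c,np.degrees(np.arctan2(d[1],d[0])),[np.linalg.norm(P[i]-P[i-1]) for i in range(4)])
from scipy.optimize import brentq
# lid angle, each cam with its own hinge frame
a=np.radians(1.9)
for nm,cam,px,hinge in(("top far",im,np.array((58,28))/3.1+[95,110]-.3,[.6314,.1773]),("top near",im,np.array((77,568))/3.1+[95,110]-.3,[.3729,.1669]),("scene far",s,np.array((367,287))/3+[315,225]-.3,[.6321,.1871]),("scene near",s,np.array((515,22))/3+[315,225]-.3,[.376,.176])):
    for off in(0,):
        f=lambda t:(ray(cam,px,.045+.16*np.sin(t))[0,:2]-hinge)@[-np.sin(a),np.cos(a)]+.16*np.cos(t)
        ts=np.linspace(1.2,2.2,21); print(nm,[round(f(t),3) for t in ts[::4]])
        try: print(brentq(f,1.4,2.2))
        except Exception as e: print(e)
E
```

```text
stone scene [ 0.4213 -0.3087  0.03  ] 90.34262030812044 [np.float64(0.0490627689833392), np.float64(0.15076699715863903), np.float64(0.04772652073731066), np.float64(0.14922937183026935)]
top far [np.float64(0.089), np.float64(0.055), np.float64(0.022), np.float64(-0.008), np.float64(-0.034), np.float64(-0.055)]
1.744093317281574
top near [np.float64(0.09), np.float64(0.056), np.float64(0.023), np.float64(-0.007), np.float64(-0.033), np.float64(-0.054)]
1.7519171937677278
scene far [np.float64(0.077), np.float64(0.049), np.float64(0.017), np.float64(-0.015), np.float64(-0.048), np.float64(-0.08)]
1.7064700051342752
scene near [np.float64(0.082), np.float64(0.053), np.float64(0.022), np.float64(-0.011), np.float64(-0.043), np.float64(-0.075)]
1.7346880238033837
```

```bash
python3 - <<'E'
from h import *
np.set_printoptions(precision=3,suppress=True)
s=get_state();M=R.from_rotvec(s["tool_rot"]).as_matrix();print(M,np.degrees(np.arctan2(M[1,2],M[0,2])))
E
```

```text
[[ 0.    -0.901  0.433]
 [-0.     0.433  0.901]
 [-1.    -0.    -0.   ]] 64.34182271877101
```

```bash
python3 -m handwheel '[{"xyz":[1.7,-3.4,1.5],"angular":[0,0,-3]},{"xyz":[1.7,-3.4,1.5],"angular":[0,0,-3]},{"xyz":[1.7,-3.4,1.5],"angular":[0,0,-3]},{"xyz":[1.8,-3.4,1.5],"angular":[0,0,-3]},{"xyz":[1.8,-3.4,1.5],"angular":[0,0,-3]}]' 8.7 20
```

```text
time: 0.87
position: [0.3592, 0.417, 0.2925]
tool_rot: [-0.679, 1.473, 0.682]
ft_force: [0.4, 0.3, 1.0]
grip_width: 0.996
```

```bash
python3 -m handwheel '[{"xyz":[1.9,-3.5,0],"angular":[0,0,-3]},{"xyz":[1.9,-3.5,0],"angular":[0,0,-3]},{"xyz":[1.9,-3.5,0],"angular":[0,0,-3]},{"xyz":[1.9,-3.5,0],"angular":[0,0,-3]},{"xyz":[1.9,-3.5,0],"angular":[0,0,-3]}]'
```

```text
time: 1.28
position: [0.4581, 0.2349, 0.2993]
tool_rot: [-0.461, 1.519, 0.475]
ft_force: [0.5, 0.6, -0.2]
grip_width: 1.002
```

```bash
python3 -m handwheel '[{"xyz":[0.3,-3.9,0],"angular":[0,0,-2.5]},{"xyz":[0.3,-3.9,0],"angular":[0,0,-2.5]},{"xyz":[0.2,-3.9,0],"angular":[0,0,-2.5]},{"xyz":[0,-3.9,0],"angular":[0,0,-2.5]},{"xyz":[0,-3.9,0],"angular":[0,0,-2.5]}]'
```

```text
time: 1.7
position: [0.4688, 0.0292, 0.3]
tool_rot: [-0.279, 1.545, 0.293]
ft_force: [1.1, 1.1, 0.7]
grip_width: 1.002
```

```bash
python3 -m handwheel '[{"xyz":[-0.5,-3.9,-0.5],"angular":[0,0,-2.5]},{"xyz":[-0.5,-3.9,-1.0],"angular":[0,0,-2.5]},{"xyz":[-0.5,-3.9,-1.0],"angular":[0,0,-2.5]},{"xyz":[-0.5,-3.9,-1.0],"angular":[0,0,-2.5]},{"xyz":[-0.5,-3.9,-1.0],"angular":[0,0,-2.5]}]'; python3 - <<'E'
from h import *
s=get_state();M=R.from_rotvec(s["tool_rot"]).as_matrix();print(s["position"],M[:,0],np.degrees(np.arctan2(M[1,2],M[0,2])))
E
```

```text
time: 2.12
position: [0.4435, -0.173, 0.2583]
tool_rot: [-0.098, 1.549, 0.112]
ft_force: [1.1, 0.1, 0.6]
grip_width: 1.001
[ 0.44352945 -0.17303636  0.25825592] [ 0.01838853  0.01019632 -0.99977892] 7.697814293934647
```

```bash
python3 -m handwheel '[{"xyz":[-0.55,-3.4,-2.0],"angular":[-0.3,0.5,-2]},{"xyz":[-0.55,-3.4,-2.0],"angular":[-0.3,0.5,-2]},{"xyz":[-0.5,-3.3,-2.0],"angular":[0,0,-2]},{"xyz":[-0.3,-2.5,-2.5],"angular":[0,0,-1]},{"xyz":[0,0,-2],"angular":[0,0,0]}]'; python3 - <<'E'
from h import *
s=get_state();M=R.from_rotvec(s["tool_rot"]).as_matrix();print(s["position"],M[:,0],np.degrees(np.arctan2(M[1,2],M[0,2])))
E
```

```text
time: 2.53
position: [0.4212, -0.3157, 0.1554]
tool_rot: [-0.0, 1.555, -0.013]
ft_force: [-1.0, 0.1, -0.1]
grip_width: 1.001
[ 0.4212011  -0.31573184  0.1554379 ] [ 0.01533637 -0.00839123 -0.99984718] -0.4495964967479173
```

```bash
python3 -m handwheel '[{"xyz":[0,0.4,-3],"angular":[0.4,0.8,0.9]},{"xyz":[0,0.2,-3],"angular":[0.1,0.2,0.2]},{"xyz":[0,0,-3],"angular":[0,0,0]},{"xyz":[0,0,-1],"angular":[0,0,0]},{"xyz":[0,0,0],"angular":[0,0,0]}]'; python3 - <<'E'
from h import *
s=get_state();M=R.from_rotvec(s["tool_rot"]).as_matrix();print(s["position"],M[:,0],np.degrees(np.arctan2(M[1,2],M[0,2])))
im=get_image("top");cv2.imwrite("pics/t2.png",im["pixels"][150:350,340:540].repeat(3,0).repeat(3,1))
im=get_image("wrist");cv2.imwrite("pics/w2.png",im["pixels"])
E
```

```text
time: 2.95
position: [0.4176, -0.3127, 0.0495]
tool_rot: [-0.003, 1.576, 0.003]
ft_force: [-0.3, -0.6, 0.3]
grip_width: 0.995
[ 0.41763902 -0.31268511  0.0494742 ] [-4.95713229e-03  8.10042924e-05 -9.99987710e-01] 0.23222887835389094
```

View pics/w2.png

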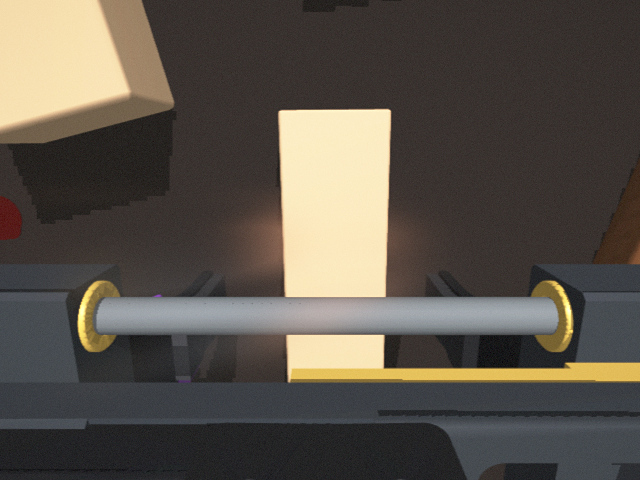

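The wrist view shows the stone between the fingers at columns 280–390. It sits about 4 mm off centre, which agrees with the measured offset. I'll correct that and lower.

```bash
python3 -m handwheel '[{"xyz":[0.4,0.3,-1.0],"angular":[0,-0.3,0.4]},{"xyz":[0,0,-1.0],"angular":[0,0,0]},{"xyz":[0,0,-0.9],"angular":[0,0,0]},{"xyz":[0,0,0],"angular":[0,0,0]}]'; python3 - <<'E'
from h import *
s=get_state();M=R.from_rotvec(s["tool_rot"]).as_matrix();print(s["position"],M[:,0],np.degrees(np.arctan2(M[1,2],M[0,2])))
E
```

```text
time: 3.38
position: [0.4287, -0.3115, 0.026]
tool_rot: [-0.014, 1.555, 0.008]
ft_force: [-0.3, 0.6, -0.1]
grip_width: 0.995
[ 0.4287166  -0.3114749   0.02603472] [ 0.01564603 -0.00367977 -0.99987082] 0.8223987875208109
```

```bash
python3 -m handwheel '[{"xyz":[-0.7,0.2,0],"angular":[0.2,0.9,0]},{"xyz":[0,0,0],"angular":[0,0,0]}]'; python3 - <<'E'
from h import *
s=get_state();M=R.from_rotvec(s["tool_rot"]).as_matrix();print(s["position"],M[:,0],np.degrees(np.arctan2(M[1,2],M[0,2])))
E
```

```text
time: 3.55
position: [0.4213, -0.3094, 0.026]
tool_rot: [-0.011, 1.572, 0.011]
ft_force: [0.1, 0.4, 0.3]
grip_width: 1.0
[ 0.42126091 -0.30936061  0.02604665] [-1.53412078e-03  7.57081658e-05 -9.99998820e-01] 0.8260118172281252
```

```bash
python3 -m handwheel '[{"xyz":[0,0,-0.65],"angular":[0,0,-0.2]},{"xyz":[0,0,0],"angular":[0,0,0]}]'; python3 -m handwheel '[{"xyz":[0,0,0],"angular":[0,0,0]},{"xyz":[0,0,0],"angular":[0,0,0]},{"xyz":[0,0,0],"angular":[0,0,0]},{"xyz":[0,0,0],"angular":[0,0,0]},{"xyz":[0,0,0],"angular":[0,0,0]}]' 4.0 30;python3 - <<'E'
from h import *
s=get_state();M=R.from_rotvec(s["tool_rot"]).as_matrix();print(s["position"],M[:,0],np.degrees(np.arctan2(M[1,2],M[0,2])),s["grip_width"]*87)
E
```

```text
time: 3.72
position: [0.4216, -0.3095, 0.0197]
tool_rot: [-0.009, 1.571, 0.008]
ft_force: [-0.0, 0.8, 0.2]
grip_width: 1.0
time: 4.13
position: [0.4218, -0.3099, 0.0199]
tool_rot: [-0.009, 1.571, 0.008]
ft_force: [-0.9, 1.0, -0.5]
grip_width: 0.707
[ 0.42176644 -0.30991747  0.01994705] [ 7.97528880e-05 -5.73662571e-04 -9.99999832e-01] 0.5875600431564675 61.52585786224698
```

```bash
python3 -m handwheel '[{"xyz":[0,0,0],"angular":[0,0,0]},{"xyz":[0,0,0],"angular":[0,0,0]},{"xyz":[0,0,0],"angular":[0,0,0]},{"xyz":[0,0,0],"angular":[0,0,0]},{"xyz":[0,0,0],"angular":[0,0,0]}]' 4.0 40;python3 - <<'E'
from h import *
s=get_state();M=R.from_rotvec(s["tool_rot"]).as_matrix();print(s["position"],M[:,0],np.degrees(np.arctan2(M[1,2],M[0,2])),s["grip_width"]*87)
E
```

```text
time: 4.55
position: [0.4221, -0.31, 0.0201]
tool_rot: [-0.009, 1.57, 0.007]
ft_force: [0.5, -0.7, -0.3]
grip_width: 0.571
[ 0.42210759 -0.30999444  0.02014745] [ 7.51002556e-04 -8.65919416e-04 -9.99999343e-01] 0.5930891891013055 49.662562966587714
```

```bash
python3 -m handwheel '[{"xyz":[0,0,1],"angular":[0,0,0]},{"xyz":[0,0,3],"angular":[0,0,0]},{"xyz":[0,0,3.5],"angular":[0,0,0]},{"xyz":[0,0,3.5],"angular":[0,0,0]},{"xyz":[0,0,3],"angular":[0,0,0]}]' ; python3 - <<'E'
from h import *
s=get_state();M=R.from_rotvec(s["tool_rot"]).as_matrix();print(s["position"],M[:,0],np.degrees(np.arctan2(M[1,2],M[0,2])),s["grip_width"]*87,s["ft_force"])
E
```

```text
time: 4.97
position: [0.4122, -0.3053, 0.1574]
tool_rot: [-0.001, 1.592, 0.011]
ft_force: [1.1, -0.9, -2.5]
grip_width: 0.569
[ 0.41224728 -0.30534038  0.15743468] [-0.02165907  0.00618206 -0.9997463 ] 0.4551664783536575 49.50063291381885 [ 1.0778316  -0.92050032 -2.52470682]
```

```bash
python3 -m handwheel '[{"xyz":[0.9,2.9,0.5],"angular":[0,0,6]},{"xyz":[0.9,2.9,0.5],"angular":[0,0,6.5]},{"xyz":[0.9,2.9,0.5],"angular":[0,0,6.5]},{"xyz":[0.9,2.9,0],"angular":[0,0,6.5]},{"xyz":[0.9,2.9,0],"angular":[0,0,6.5]}]'
```

```text
time: 5.38
position: [0.4559, -0.1679, 0.1838]
tool_rot: [-0.451, 1.533, 0.44]
ft_force: [0.1, -0.6, -3.6]
grip_width: 0.569
```

```bash
python3 -m handwheel '[{"xyz":[0.9,2.9,0],"angular":[0,0,6.5]},{"xyz":[0.9,2.9,0],"angular":[0,0,6.5]},{"xyz":[0.9,2.9,0],"angular":[0,0,6.5]},{"xyz":[0.9,2.9,0],"angular":[0,0,6.5]},{"xyz":[0.5,2.5,0],"angular":[0,0,5.5]}]' ; python3 - <<'E'
from h import *
s=get_state();M=R.from_rotvec(s["tool_rot"]).as_matrix();print(s["position"],M[:,0],np.degrees(np.arctan2(M[1,2],M[0,2])),s["grip_width"]*87,s["ft_force"])
E
```

```text
time: 5.8
position: [0.4953, -0.0203, 0.1854]
tool_rot: [-0.895, 1.387, 0.884]
ft_force: [1.3, 1.0, -3.2]
grip_width: 0.567
[ 0.49527655 -0.0202959   0.1854275 ] [-6.62918556e-04 -8.38080302e-03 -9.99964661e-01] 65.53196424665893 49.306278951820495 [ 1.26643694  0.97075454 -3.21630486]
```

```bash
python3 -m handwheel '[{"xyz":[1.0,2.7,0],"angular":[0.2,0,6.5]},{"xyz":[1.0,2.7,0],"angular":[0.2,0,6.5]},{"xyz":[1.0,2.7,0],"angular":[0,0,6.5]},{"xyz":[0.8,2.3,0],"angular":[0,0,5]},{"xyz":[0,0,0],"angular":[0,0,0]}]' ; python3 - <<'E'
from h import *
s=get_state();M=R.from_rotvec(s["tool_rot"]).as_matrix();print(s["position"],M[:,0],np.degrees(np.arctan2(M[1,2],M[0,2])),s["grip_width"]*87,s["ft_force"])
for n in("top","scene","wrist"): cv2.imwrite(f"pics/{n}3.png",get_image(n)["pixels"])
E
```

```text
time: 6.22
position: [0.5312, 0.0947, 0.1854]
tool_rot: [-1.232, 1.196, 1.236]
ft_force: [-0.6, 1.8, -3.5]
grip_width: 0.569
[0.53124849 0.0946843  0.18537465] [-3.05708674e-03 -1.89817563e-04 -9.99995309e-01] 91.88116394493909 49.48673365677297 [-0.63587232  1.84712937 -3.49624757]
```

View pics/scene3.png

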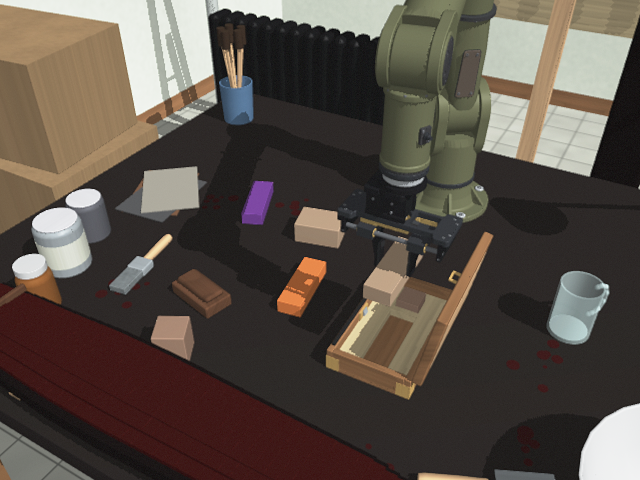

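View pics/wrist3.png

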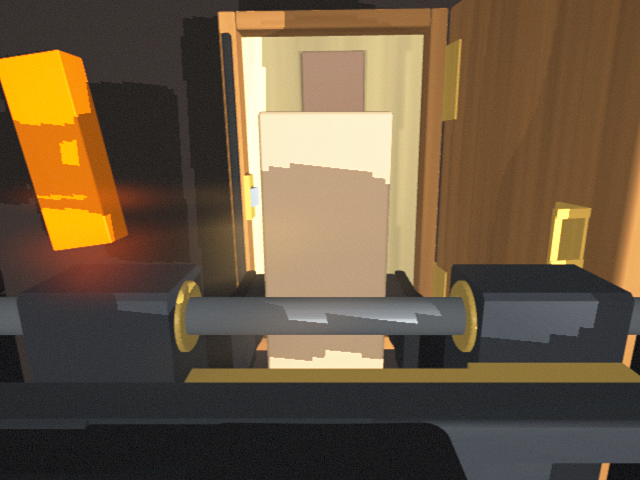

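View pics/top3.png

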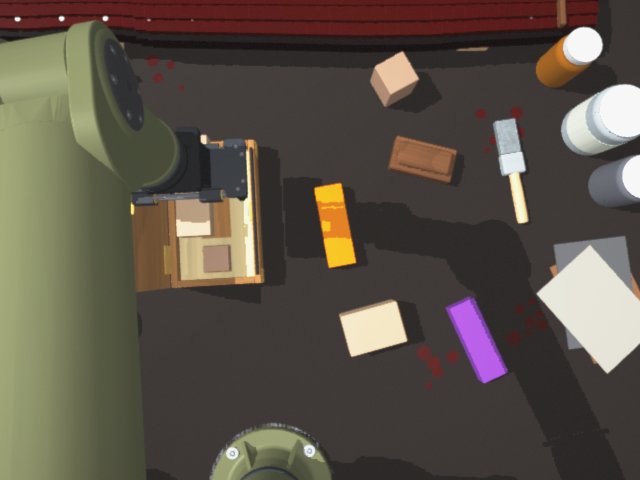

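The wrist view shows the held stone's near edge at (261–391,113), the small stone at (304–364,52) and the rim ends at (222,12) and (446,10). The body clears the lid. I'll use the wrist camera for a relative alignment check.

```bash
python3 - <<'E'
from h import *
np.set_printoptions(precision=4,suppress=True)
im=get_image("wrist");s=get_state();p=im["pixels"]
cv2.imwrite("pics/w3c.png",cv2.resize(p[0:260,200:460],None,fx=2.3,fy=2.3,interpolation=cv2.INTER_CUBIC))
print(s["position"])
print("rim outer",ray(im,[(222,12),(447,10)],.045))
print("small",ray(im,[(304,52),(364,52)],.038))
z=s["position"][2]+.0099
print("stone",ray(im,[(260.5,114),(391,112)],z), ray(im,[(270,370),(383,369)],z))
E
```

```text
[0.5306 0.0868 0.1855]
rim outer [[0.3802 0.0121 0.045 ]
 [0.3758 0.1675 0.045 ]]
small [[0.4031 0.0687 0.038 ]
 [0.4023 0.112  0.038 ]]
stone [[0.4564 0.0618 0.1954]
 [0.4547 0.1099 0.1954]] [[0.5621 0.0641 0.1954]
 [0.5605 0.1128 0.1954]]
```

View pics/w3c.png

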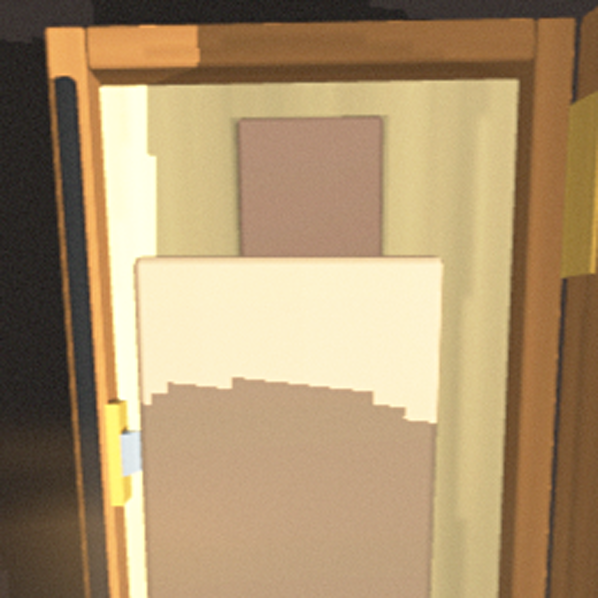

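```bash
python3 -m handwheel '[{"xyz":[0.9,0.8,0],"angular":[0,0,0]},{"xyz":[0,0,-3],"angular":[0,0,0]},{"xyz":[0,0,-3.5],"angular":[0,0,0]},{"xyz":[0,0,-3],"angular":[0,0,0]},{"xyz":[0,0,0],"angular":[0,0,0]}]' ; cat > st.py <<'E'
from h import *
np.set_printoptions(precision=4,suppress=True)
s=get_state();M=R.from_rotvec(s["tool_rot"]).as_matrix();a=M[:,0]
print(s["time"],s["position"],"tiltfix deg",np.degrees([-a[1],a[0]]),"yaw",np.degrees(np.arctan2(M[1,2],M[0,2])),s["grip_width"]*87,s["ft_force"],"qd",abs(s["qd"]).max())
E
python3 st.py;python3 st.py
```

```text
time: 6.83
position: [0.5438, 0.0903, 0.0919]
tool_rot: [-1.217, 1.202, 1.21]
ft_force: [-1.5, 0.6, -4.4]
grip_width: 0.567
6.8333 [0.5438 0.0903 0.0919] tiltfix deg [0.0263 0.3354] yaw 90.39577495876085 49.30249678736851 [-1.4679  0.5701 -4.4022] qd 0.06190078962866176
6.8333 [0.5438 0.0903 0.0919] tiltfix deg [0.0263 0.3354] yaw 90.39577495876085 49.30249678736851 [-1.4679  0.5701 -4.4022] qd 0.06190078962866176
```

```bash
python3 -m handwheel '[{"xyz":[-0.2,0.3,-1.0],"angular":[0,0.2,1.0]},{"xyz":[0,0,0],"angular":[0,0,0]},{"xyz":[0,0,-0.8],"angular":[0,0,0]},{"xyz":[0,0,0],"angular":[0,0,0]},{"xyz":[0,0,0],"angular":[0,0,0]}]' ; python3 st.py
```

```text
time: 7.25
position: [0.5453, 0.0923, 0.0771]
tool_rot: [-1.228, 1.193, 1.22]
ft_force: [0.9, -0.4, -3.4]
grip_width: 0.57
7.25 [0.5453 0.0923 0.0771] tiltfix deg [-0.0404  0.4278] yaw 91.23772919712107 49.57391775900031 [ 0.9195 -0.4262 -3.3751] qd 0.003298225251316432
```

```bash
python3 -m handwheel '[{"xyz":[-0.5,0.2,-0.6],"angular":[0,0.4,0.7]},{"xyz":[0,0,0],"angular":[0,0,0]},{"xyz":[0,0,0],"angular":[0,0,0]}]' ; python3 st.py
python3 - <<'E'
from h import *
im=get_image("wrist")["pixels"]
cv2.imwrite("pics/w4.png",im)
E
python3 st.py
```

```text
time: 7.5
position: [0.5416, 0.0948, 0.073]
tool_rot: [-1.235, 1.188, 1.233]
ft_force: [1.0, 0.4, -4.1]
grip_width: 0.57
7.5 [0.5416 0.0948 0.073 ] tiltfix deg [-0.1233  0.2236] yaw 92.00919199904486 49.61851460878352 [ 0.9722  0.4447 -4.0527] qd 0.014294210869232372
7.55 [0.5413 0.0949 0.0728] tiltfix deg [-0.1295  0.1811] yaw 92.01007721834598 49.5554171476669 [-0.2559 -0.3358 -3.6846] qd 0.003304485043276003
```

View pics/w4.png

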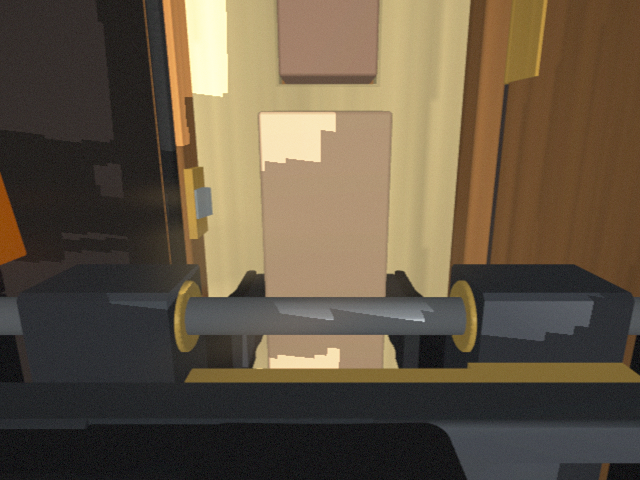

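```bash
python3 - <<'E'
from h import *
np.set_printoptions(precision=4,suppress=True)
im=get_image("wrist");s=get_state();p=im["pixels"]
cv2.imwrite("pics/w4c.png",cv2.resize(p[40:140,240:410],None,fx=4.5,fy=4.5,interpolation=cv2.INTER_CUBIC))
t=cv2.imread("pics/top0.png")[180:275,190:250]; cv2.imwrite("pics/t4c.png",cv2.resize(t,None,fx=6,fy=6,interpolation=cv2.INTER_CUBIC))
print(s["position"])
z=s["position"][2]+.0099
print("stone end",ray(im,[(259,113),(392,112)],z),"small well edge",ray(im,[(278,85),(381,84.5)],.024))
print("insert side by wall",ray(im,[(209,250),(451,250)],.024))
E
```

```text
[0.5413 0.0949 0.0728]
stone end [[0.4672 0.0676 0.0827]
 [0.4651 0.1164 0.0827]] small well edge [[0.4503 0.0678 0.024 ]
 [0.4482 0.1193 0.024 ]]
insert side by wall [[0.5374 0.0302 0.024 ]
 [0.5328 0.164  0.024 ]]
```

View pics/w4c.png

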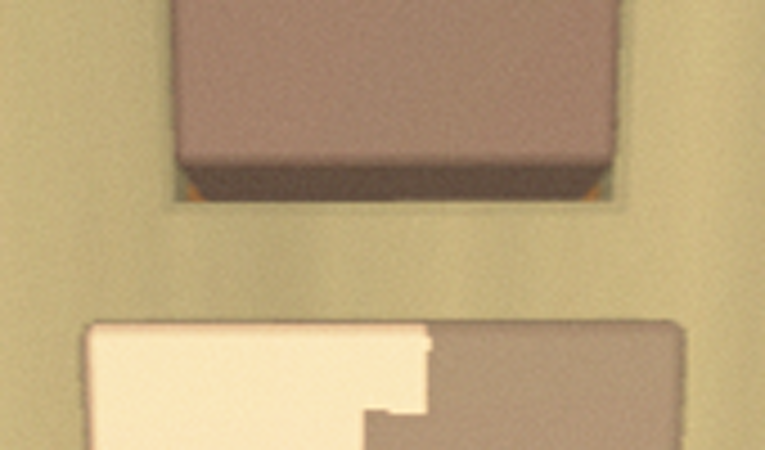

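View pics/t4c.png

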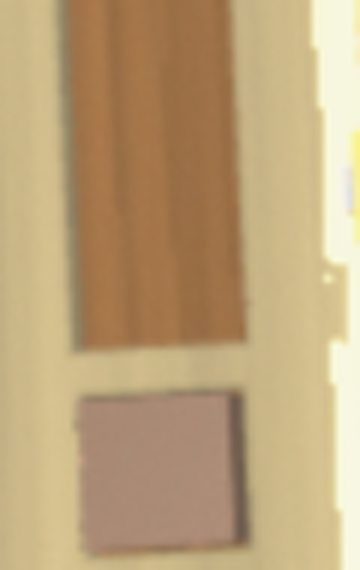

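```bash
python3 -m handwheel '[{"xyz":[-0.1,0.1,-1.0],"angular":[-0.1,0.2,0]},{"xyz":[0,0,0],"angular":[0,0,0]},{"xyz":[0,0,-1.0],"angular":[0,0,0]},{"xyz":[0,0,0],"angular":[0,0,0]},{"xyz":[0,0,0],"angular":[0,0,0]}]' ; python3 st.py
python3 - <<'E'
from h import *
im=get_image("wrist")["pixels"]
cv2.imwrite("pics/w5.png",im)
E
python3 st.py
```

```text
time: 8.02
position: [0.5405, 0.0965, 0.051]
tool_rot: [-1.234, 1.192, 1.235]
ft_force: [0.8, -0.5, -3.2]
grip_width: 0.57
8.0167 [0.5405 0.0965 0.051 ] tiltfix deg [-0.0509  0.0088] yaw 92.0162130590366 49.611594763222314 [ 0.8378 -0.5269 -3.2283] qd 0.02637571384614121
8.0667 [0.5399 0.0964 0.0506] tiltfix deg [-0.0371 -0.0607] yaw 92.02285003286293 49.486543427962324 [-0.2303  0.1353 -3.6137] qd 0.01165702926201378
```

View pics/w5.png

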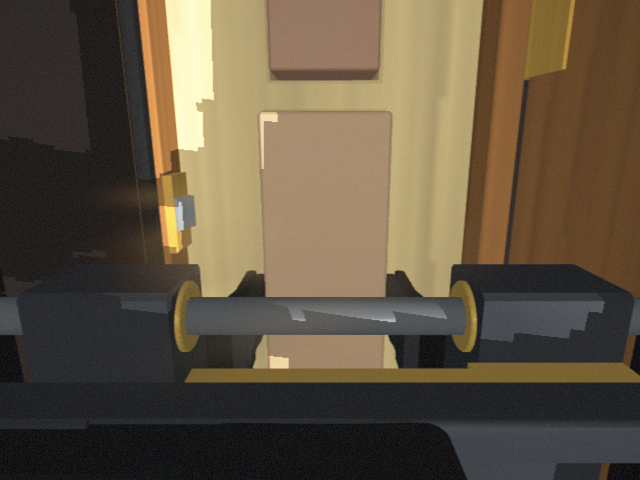

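```bash
python3 - <<'E'
from h import *
np.set_printoptions(precision=4,suppress=True)
im=get_image("wrist");s=get_state();p=im["pixels"]
cv2.imwrite("pics/w5c.png",cv2.resize(p[50:130,245:405],None,fx=5,fy=5,interpolation=cv2.INTER_CUBIC))
E
```

```text
(no output)
```

View pics/w5c.png

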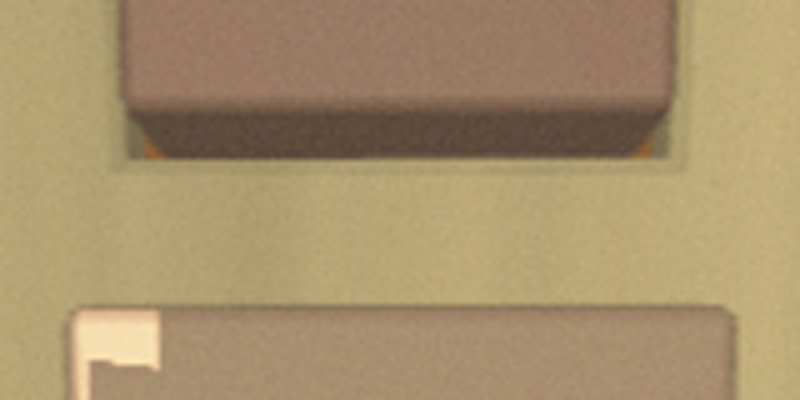

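```bash
python3 - <<'E'
from h import *
np.set_printoptions(precision=4,suppress=True)
im=get_image("wrist");s=get_state()
z=s["position"][2]+.0099
a=ray(im,[(259,111.6),(392.2,111.4)],z);b=ray(im,[(267.6,84.6),(381.8,84)],.024);print(s["position"],a,b)
t=np.tan(np.radians(1.95))
for nm,q in(("stone",a.mean(0)),("sw",b.mean(0))): print(nm,q,"y at x=.54:",q[1]+(.54-q[0])*t)
E
```

```text
[0.5404 0.0965 0.0512] [[0.4655 0.0691 0.0611]
 [0.4637 0.118  0.0611]] [[0.4515 0.0671 0.024 ]
 [0.4495 0.1183 0.024 ]]
stone [0.4646 0.0935 0.0611] y at x=.54: 0.09610659718491986
sw [0.4505 0.0927 0.024 ] y at x=.54: 0.0957479947920348
```

Aligned within about 0.5 mm, so I'll lower in small steps and watch the force.

```bash
python3 -m handwheel '[{"xyz":[0,-0.04,-0.35],"angular":[0,0,0]},{"xyz":[0,0,0],"angular":[0,0,0]},{"xyz":[0,0,-0.3],"angular":[0,0,0]},{"xyz":[0,0,0],"angular":[0,0,0]}]' ; python3 st.py
```

```text
time: 8.5
position: [0.5411, 0.0961, 0.0449]
tool_rot: [-1.235, 1.19, 1.235]
ft_force: [0.2, 0.3, -4.2]
grip_width: 0.563
8.5 [0.5411 0.0961 0.0449] tiltfix deg [-0.0931  0.0918] yaw 92.01089176561078 48.95485585774274 [ 0.1609  0.3315 -4.2171] qd 0.01207206836371005
```

```bash
python3 -m handwheel '[{"xyz":[-0.08,0,-0.2],"angular":[-0.1,0.1,0]},{"xyz":[0,0,-0.15],"angular":[0,0,0]},{"xyz":[0,0,0],"angular":[0,0,0]}]' ; python3 st.py
```

```text
time: 8.75
position: [0.5404, 0.0961, 0.0411]
tool_rot: [-1.235, 1.193, 1.235]
ft_force: [0.2, -0.5, -4.0]
grip_width: 0.57
8.75 [0.5404 0.0961 0.0411] tiltfix deg [ 0.0147 -0.0023] yaw 92.0058250399649 49.55342393121453 [ 0.1961 -0.4591 -4.0049] qd 0.006175643820205309
```

```bash
python3 -m handwheel '[{"xyz":[0,0,-0.2],"angular":[0,0,0]},{"xyz":[0,0,-0.2],"angular":[0,0,0]},{"xyz":[0,0,0],"angular":[0,0,0]}]' ; python3 st.py
```

```text
time: 9.0
position: [0.5404, 0.0962, 0.0368]
tool_rot: [-1.235, 1.192, 1.235]
ft_force: [-1.1, 0.6, -3.6]
grip_width: 0.567
9.0 [0.5404 0.0962 0.0368] tiltfix deg [0.0079 0.0036] yaw 92.01322955591127 49.28875651346094 [-1.1113  0.5951 -3.6459] qd 0.0034308835383484895
```

```bash
python3 -m handwheel '[{"xyz":[0,0,-0.2],"angular":[0,0,0]},{"xyz":[0,0,-0.2],"angular":[0,0,0]},{"xyz":[0,0,-0.1],"angular":[0,0,0]},{"xyz":[0,0,0],"angular":[0,0,0]}]' ; python3 st.py
```

```text
time: 9.33
position: [0.5404, 0.0962, 0.0311]
tool_rot: [-1.235, 1.193, 1.235]
ft_force: [0.0, 0.8, -4.1]
grip_width: 0.565
9.3333 [0.5404 0.0962 0.0311] tiltfix deg [ 0.0134 -0.0026] yaw 92.01489901895734 49.189213585918104 [ 0.0308  0.8292 -4.1329] qd 0.002332074716540394
```

Bottom expected at TCP z≈0.028.

```bash
python3 -m handwheel '[{"xyz":[0,0,-0.15],"angular":[0,0,0]},{"xyz":[0,0,0],"angular":[0,0,0]}]' ; python3 -m handwheel '[{"xyz":[0,0,-0.1],"angular":[0,0,0]},{"xyz":[0,0,0],"angular":[0,0,0]}]' ;python3 st.py
```

```text
time: 9.5
position: [0.5403, 0.0962, 0.0294]
tool_rot: [-1.235, 1.193, 1.235]
ft_force: [-0.0, 0.1, -3.9]
grip_width: 0.575
time: 9.67
position: [0.5404, 0.0962, 0.0283]
tool_rot: [-1.235, 1.193, 1.235]
ft_force: [-0.4, -0.3, -2.7]
grip_width: 0.57
9.6667 [0.5404 0.0962 0.0283] tiltfix deg [ 0.0129 -0.0013] yaw 92.01136463424952 49.61966497454961 [-0.4324 -0.2623 -2.6983] qd 0.0034882815502702063
```

```bash
python3 -m handwheel '[{"xyz":[0,0,-0.05],"angular":[0,0,0]},{"xyz":[0,0,0],"angular":[0,0,0]}]';python3 st.py
```

```text
time: 9.83
position: [0.5407, 0.0962, 0.0283]
tool_rot: [-1.235, 1.192, 1.235]
ft_force: [0.2, 0.7, -3.5]
grip_width: 0.572
9.8333 [0.5407 0.0962 0.0283] tiltfix deg [0.0005 0.0236] yaw 92.01465137027225 49.78764556036637 [ 0.1724  0.6818 -3.4601] qd 0.0021162115478836783
```

```bash
python3 -m handwheel '[{"xyz":[0,0,-0.12],"angular":[0,0,0]},{"xyz":[0,0,0],"angular":[0,0,0]}]';python3 st.py
```

```text
time: 10.0
position: [0.541, 0.0963, 0.0285]
tool_rot: [-1.235, 1.192, 1.235]
ft_force: [1.2, 0.5, -3.7]
grip_width: 0.565
10.0 [0.541  0.0963 0.0285] tiltfix deg [-0.0336  0.0339] yaw 92.01169910023312 49.15764559376569 [ 1.2367  0.4524 -3.72  ] qd 0.0072878342583680205
```

```bash
python3 -m handwheel '[{"xyz":[0,0,0],"angular":[0,0,0]},{"xyz":[0,0,0],"angular":[0,0,0]},{"xyz":[0,0,0],"angular":[0,0,0]},{"xyz":[0,0,0],"angular":[0,0,0]},{"xyz":[0,0,0],"angular":[0,0,0]}]' 6.8;python3 st.py; python3 - <<'E'
from h import *
cv2.imwrite("pics/w6.png",get_image("wrist")["pixels"])
E
```

```text
time: 10.42
position: [0.5434, 0.0969, 0.0301]
tool_rot: [-1.236, 1.187, 1.232]
ft_force: [-0.4, -0.3, 0.9]
grip_width: 0.768
10.4167 [0.5434 0.0969 0.0301] tiltfix deg [-0.117   0.3165] yaw 92.00927142315406 66.84805986537803 [-0.4365 -0.29    0.9101] qd 0.004293089002024089
```

View pics/w6.png

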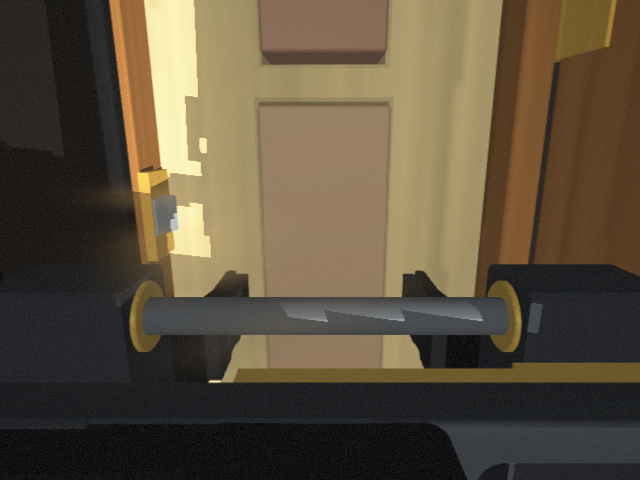

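The wrist view shows the stone seated in its well, columns 260–388, with an even gap at its end (row 100). The fingers are open and clear. Next I'll rise and go over the lid to behind it.

```bash
python3 -m handwheel '[{"xyz":[0,0,1.0],"angular":[0,0,0]},{"xyz":[0,0,2.5],"angular":[0,0,0]},{"xyz":[0,0,4],"angular":[0,0,0]},{"xyz":[0,0,4],"angular":[0,0,0]},{"xyz":[0,0,4],"angular":[0,0,0]}]' ;python3 st.py; python3 -m handwheel '[{"xyz":[0,0,4],"angular":[0,0,0]},{"xyz":[0,0,4],"angular":[0,0,0]},{"xyz":[-0.4,2,3],"angular":[0,0,0]},{"xyz":[-0.6,4,0],"angular":[0,0,0]},{"xyz":[-0.6,4,0],"angular":[0,0,0]}]' 0;python3 st.py
```

```text
time: 10.88
position: [0.5339, 0.0933, 0.1816]
tool_rot: [-1.233, 1.21, 1.242]
ft_force: [0.8, 0.3, -0.3]
grip_width: 0.784
10.8833 [0.5339 0.0933 0.1816] tiltfix deg [ 0.4657 -0.8939] yaw 91.95573470274672 68.23120413309053 [ 0.779   0.2669 -0.2665] qd 0.9907326362142979
time: 11.3
position: [0.5227, 0.1827, 0.3133]
tool_rot: [-1.222, 1.201, 1.211]
ft_force: [0.5, 1.1, -0.6]
grip_width: 0.488
11.3 [0.5227 0.1827 0.3133] tiltfix deg [0.1433 0.3747] yaw 90.6308528365934 42.437939468956756 [ 0.4654  1.0781 -0.6439] qd 0.8590125881467672
```

```bash
python3 -m handwheel '[{"xyz":[-0.5,4,0],"angular":[0.1,0.3,0.7]},{"xyz":[-0.5,4,0],"angular":[0,0,0.3]},{"xyz":[-0.5,3.5,0],"angular":[0,0,0.3]},{"xyz":[0,1,-2],"angular":[0,0,0]},{"xyz":[0,0,-3],"angular":[0,0,0]}]' 0;python3 st.py; python3 - <<'E'
from h import *
cv2.imwrite("pics/s7.png",get_image("scene")["pixels"])
cv2.imwrite("pics/t7.png",get_image("top")["pixels"])
E
python3 st.py
```

```text
time: 11.72
position: [0.5062, 0.3244, 0.2769]
tool_rot: [-1.237, 1.162, 1.236]
ft_force: [0.3, -0.6, -1.3]
grip_width: 0.111
11.7167 [0.5062 0.3244 0.2769] tiltfix deg [-1.008   1.0475] yaw 92.51935659368209 9.62997456156157 [ 0.3338 -0.5906 -1.2925] qd 0.7133775930440971
11.8167 [0.5033 0.3204 0.2707] tiltfix deg [-0.5296  0.4484] yaw 92.39518181158793 3.843900705018595 [-0.4119 -0.5494 -1.2281] qd 0.06079156193373777
```

View pics/s7.png

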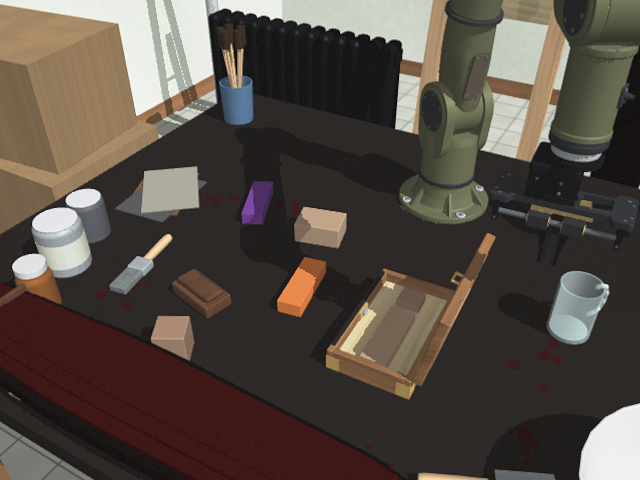

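View pics/t7.png

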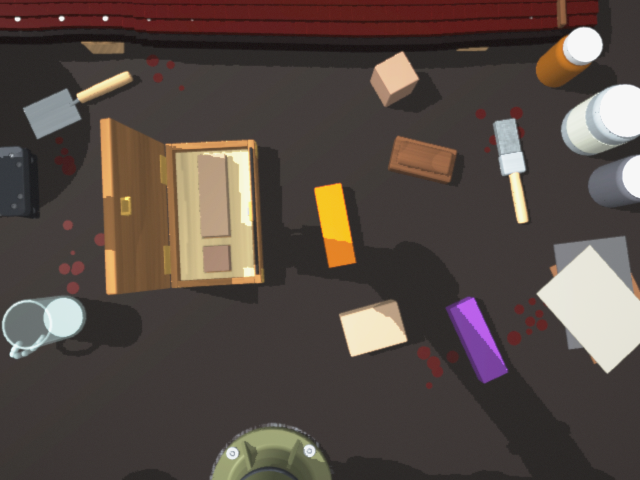

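The stone lies in the well at top px (212,195) and the lid is still open at about 1.76. I'll descend behind the lid.

```bash
python3 -m handwheel '[{"xyz":[0,-0.5,-3],"angular":[-0.5,0.4,-0.4]},{"xyz":[0,-0.5,-3.5],"angular":[0,0,0]},{"xyz":[0,-1,-3.0],"angular":[0,0,0]},{"xyz":[0,-1,-1],"angular":[0,0,0]},{"xyz":[0,0,0],"angular":[0,0,0]}]' 0;python3 st.py
```

```text
time: 12.23
position: [0.5067, 0.2856, 0.1716]
tool_rot: [-1.232, 1.187, 1.226]
ft_force: [-0.1, -0.3, 0.4]
grip_width: 0.002
12.2333 [0.5067 0.2856 0.1716] tiltfix deg [-0.1721  0.4837] yaw 91.6705662549157 0.14463726550433514 [-0.109  -0.2909  0.4159] qd 0.020654260302128257
```

```bash
python3 -m handwheel '[{"xyz":[0,-1,-0.3],"angular":[-0.2,0.4,0]},{"xyz":[0,-1,-0.2],"angular":[0,0,0]},{"xyz":[0,-1,0],"angular":[0,0,0]},{"xyz":[0,-1,0],"angular":[0,0,0]},{"xyz":[0,-1,0],"angular":[0,0,0]}]' 0;python3 st.py;python3 -m handwheel '[{"xyz":[0,-1,0],"angular":[0,0,0]},{"xyz":[0,-1,0],"angular":[0,0,0]},{"xyz":[0,-1,0],"angular":[0,0,0]},{"xyz":[0,-1,0],"angular":[0,0,0]}]';python3 st.py
```

```text
time: 12.65
position: [0.511, 0.2334, 0.1751]
tool_rot: [-1.23, 1.184, 1.225]
ft_force: [-0.5, 6.6, -0.2]
grip_width: 0.01
12.65 [0.511  0.2334 0.1751] tiltfix deg [-0.3537  0.5744] yaw 91.60800763395082 0.9129993331613495 [-0.4645  6.6112 -0.2272] qd 0.18907934460986828
time: 12.98
position: [0.5129, 0.1954, 0.1814]
tool_rot: [-1.227, 1.167, 1.227]
ft_force: [0.4, 2.1, 2.6]
grip_width: 0.007
12.9833 [0.5129 0.1954 0.1814] tiltfix deg [-1.0562  1.0399] yaw 91.79376517227499 0.5826683080171237 [0.3853 2.0802 2.5749] qd 0.20123028118566477
```

```bash
python3 -m handwheel '[{"xyz":[-0.3,-1,-0.8],"angular":[-1,1,0]},{"xyz":[-0.3,-1,-0.8],"angular":[0,0,0]},{"xyz":[0,-0.8,-0.5],"angular":[0,0,0]},{"xyz":[0,-0.5,-0.3],"angular":[0,0,0]}]';python3 st.py; python3 - <<'E'
from h import *
cv2.imwrite("pics/s8.png",get_image("scene")["pixels"][150:430,250:640].repeat(2,0).repeat(2,1))
E
python3 st.py
```

```text
time: 13.32
position: [0.5087, 0.1581, 0.158]
tool_rot: [-1.232, 1.188, 1.228]
ft_force: [0.7, 1.3, 2.7]
grip_width: 0.005
13.3167 [0.5087 0.1581 0.158 ] tiltfix deg [-0.1549  0.3438] yaw 91.72420868289696 0.4257829522518767 [0.7254 1.2963 2.7385] qd 0.11907578647014593
13.3667 [0.5082 0.1562 0.1572] tiltfix deg [-0.0431  0.2472] yaw 91.62576444388951 0.11883481812788867 [-0.5269 -1.4269 -0.9207] qd 0.029516156049255816
```

View pics/s8.png

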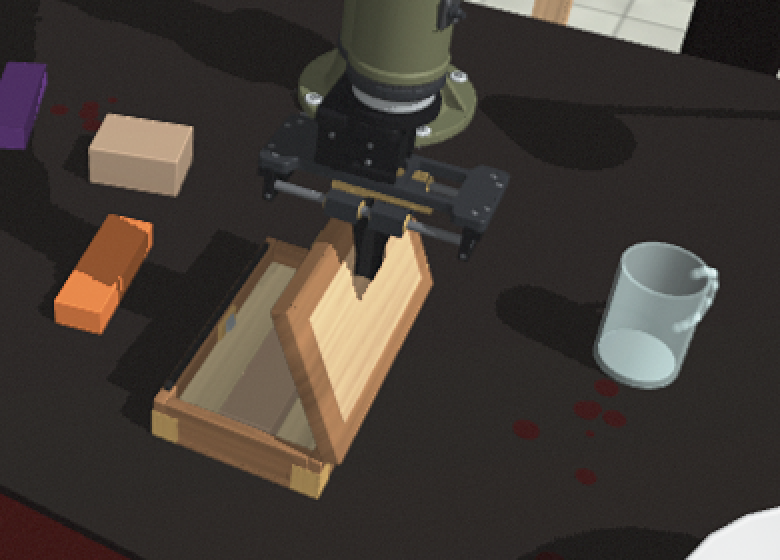

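```bash
python3 -m handwheel '[{"xyz":[0,0.2,0],"angular":[0,0,0]}]';python3 st.py; python3 - <<'E'
from h import *
a=get_image("scene")["pixels"];cv2.imwrite("pics/s9.png",a[150:430,250:640].repeat(2,0).repeat(2,1))
E
```

```text
time: 13.45
position: [0.5075, 0.1561, 0.1561]
tool_rot: [-1.231, 1.196, 1.226]
ft_force: [0.6, 1.2, 0.6]
grip_width: 0.005
13.45 [0.5075 0.1561 0.1561] tiltfix deg [0.0782 0.1342] yaw 91.50899657888067 0.4143079970992448 [0.6042 1.1916 0.5755] qd 0.028313014083589848
```

View pics/s9.png

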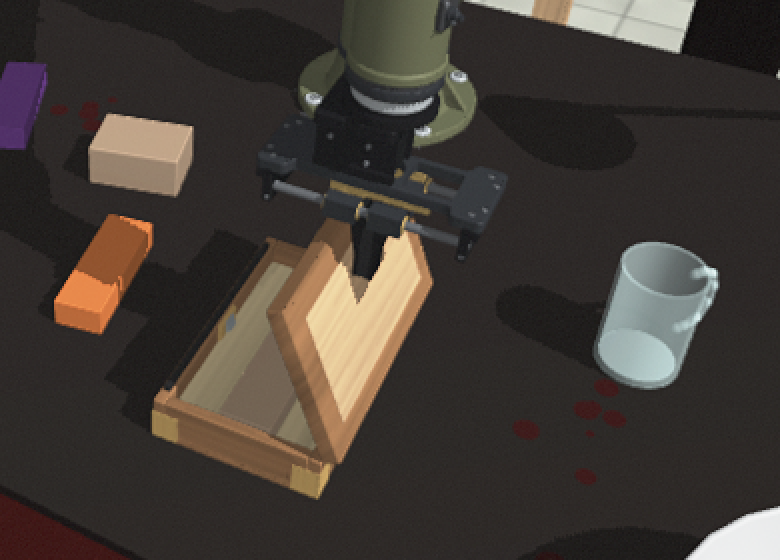

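```bash
python3 -m handwheel '[{"xyz":[0,0,0],"angular":[0,0,0]},{"xyz":[0,0,0],"angular":[0,0,0]},{"xyz":[0,0,0],"angular":[0,0,0]}]';python3 st.py; python3 - <<'E'
from h import *
a=get_image("scene")["pixels"];cv2.imwrite("pics/s10.png",a[150:430,250:640].repeat(2,0).repeat(2,1))
E
```

```text
time: 13.75
position: [0.5062, 0.1558, 0.1542]
tool_rot: [-1.232, 1.201, 1.228]
ft_force: [-0.7, -0.2, -0.7]
grip_width: 0.005
13.75 [0.5062 0.1558 0.1542] tiltfix deg [ 0.2634 -0.074 ] yaw 91.5617248472234 0.4071454289862804 [-0.7286 -0.2187 -0.6802] qd 0.005825731085081338
```

View pics/s10.png

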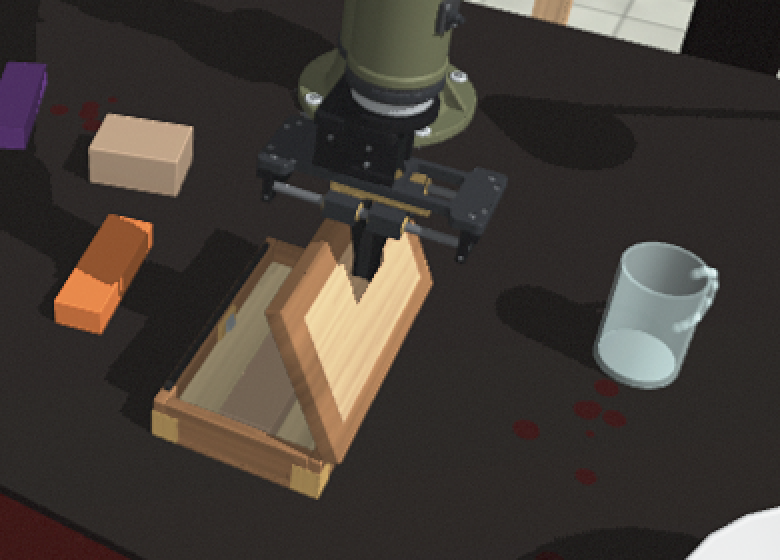

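Lid still, at about 1.2 rad, so I'll push a little further.

```bash
python3 -m handwheel '[{"xyz":[0,-0.6,0.1],"angular":[0,0,0]},{"xyz":[0,-0.5,0],"angular":[0,0,0]},{"xyz":[0,0.0,0],"angular":[0,0,0]}]';python3 st.py; python3 - <<'E'
from h import *
import subprocess
a=get_image("scene")["pixels"]
b=get_image("scene")["pixels"];b=get_image("scene")["pixels"];b=get_image("scene")["pixels"]
g=[cv2.cvtColor(x[250:400,320:480],cv2.COLOR_BGR2GRAY) for x in(a,b)]
print(cv2.absdiff(*g).mean())
cv2.imwrite("pics/s11.png",np.hstack([a[240:400,330:480],b[240:400,330:480]]).repeat(2,0).repeat(2,1))
E
python3 st.py
```

```text
time: 14.05
position: [0.5059, 0.1452, 0.1551]
tool_rot: [-1.233, 1.2, 1.23]
ft_force: [-0.4, -0.3, -0.4]
grip_width: 0.009
14.05 [0.5059 0.1452 0.1551] tiltfix deg [ 0.2425 -0.1012] yaw 91.69577863887629 0.7518387871332118 [-0.3979 -0.2863 -0.3635] qd 0.005406504765401163
1.74925
14.25 [0.5058 0.1463 0.1551] tiltfix deg [ 0.2075 -0.0961] yaw 91.73489472043454 0.3534586444706474 [-0.1517  0.2149 -0.014 ] qd 0.004148198401394922
```

View pics/s11.png

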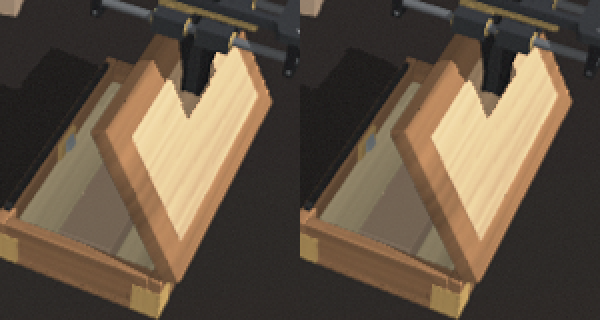

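```bash
python3 -m handwheel '[{"xyz":[0,0.1,0],"angular":[0,0,0]},{"xyz":[0,0.1,0],"angular":[0,0,0]},{"xyz":[0,0,0],"angular":[0,0,0]}]';python3 - <<'E'
from h import *
a=get_image("scene")["pixels"];cv2.imwrite("pics/s12.png",a[240:400,330:480].repeat(3,0).repeat(3,1))
E
```

```text
time: 14.5
position: [0.5058, 0.1485, 0.1552]
tool_rot: [-1.234, 1.199, 1.231]
ft_force: [-0.2, 0.9, 0.2]
grip_width: 0.007
```

View pics/s12.png

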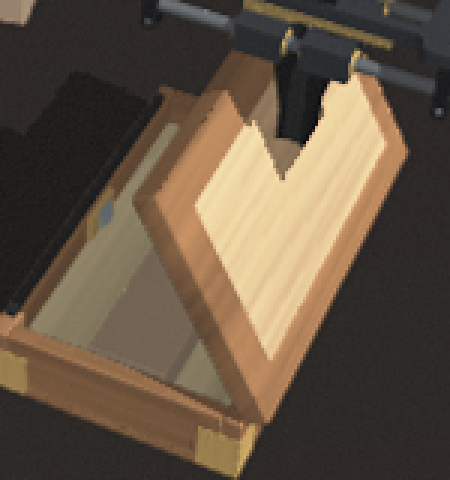

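```bash
python3 -m handwheel '[{"xyz":[0,0,0],"angular":[0,0,0]},{"xyz":[0,0,0],"angular":[0,0,0]},{"xyz":[0,0,0],"angular":[0,0,0]},{"xyz":[0,0,0],"angular":[0,0,0]},{"xyz":[0,0,0],"angular":[0,0,0]}]';python3 - <<'E'
from h import *
a=get_image("scene")["pixels"];cv2.imwrite("pics/s13.png",a[240:400,330:480].repeat(3,0).repeat(3,1))
E
```

```text
time: 14.97
position: [0.5058, 0.1485, 0.1551]
tool_rot: [-1.234, 1.199, 1.231]
ft_force: [0.6, -1.1, -0.4]
grip_width: 0.007
```

View pics/s13.png

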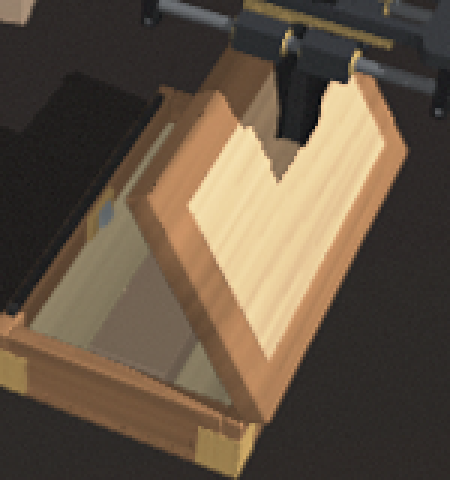

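Corner px (137,197)→(130,197): the lid is now creeping down by itself. I'll back the arm off and up.

```bash
python3 -m handwheel '[{"xyz":[0,1.5,1.5],"angular":[0,0,0]},{"xyz":[0,1,3],"angular":[0,0,0]},{"xyz":[0,0,3],"angular":[0,0,0]},{"xyz":[0,0,3],"angular":[0,0,0]}]';python3 st.py;python3 - <<'E'
from h import *
a=get_image("scene")["pixels"];cv2.imwrite("pics/s14.png",a[240:400,330:480].repeat(3,0).repeat(3,1))
E
```

```text
time: 15.35
position: [0.5003, 0.1716, 0.2556]
tool_rot: [-1.232, 1.216, 1.237]
ft_force: [0.7, -0.2, 0.1]
grip_width: 0.008
15.35 [0.5003 0.1716 0.2556] tiltfix deg [ 0.6989 -0.9329] yaw 91.66535902406564 0.6535254218154405 [ 0.6796 -0.2248  0.142 ] qd 0.7370021825648616
```

View pics/s14.png

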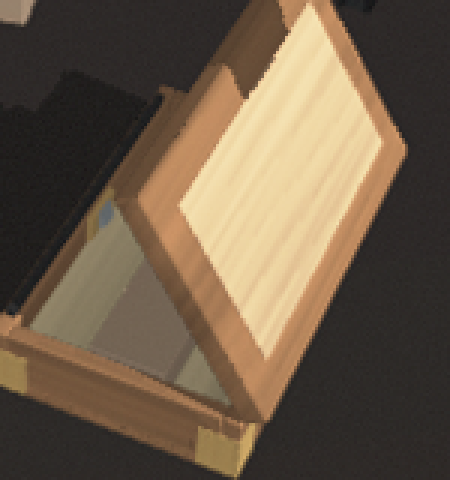

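```bash
python3 -m handwheel '[{"xyz":[0.2,-2.9,0],"angular":[0.6,-0.9,0]},{"xyz":[0.2,-2.9,0],"angular":[0,0,0]},{"xyz":[0.2,-2.9,0],"angular":[0,0,0]},{"xyz":[0.2,-2.9,0],"angular":[0,0,0]},{"xyz":[0,-2.9,0],"angular":[0,0,0]}]';python3 st.py;python3 -m handwheel '[{"xyz":[0,0,0],"angular":[0,0,0]},{"xyz":[0,0,0],"angular":[0,0,0]},{"xyz":[0,0,0],"angular":[0,0,0]},{"xyz":[0,0,0],"angular":[0,0,0]},{"xyz":[0,0,0],"angular":[0,0,0]}]';python3 - <<'E'
from h import *
a=get_image("scene")["pixels"];cv2.imwrite("pics/s15.png",a[200:400,310:480].repeat(3,0).repeat(3,1))
E
```

```text
time: 15.82
position: [0.5128, 0.0336, 0.2669]
tool_rot: [-1.245, 1.165, 1.234]
ft_force: [0.5, 0.5, 0.4]
grip_width: 0.002
15.8167 [0.5128 0.0336 0.2669] tiltfix deg [-0.6312  1.0724] yaw 92.68768525905398 0.1517155003980901 [0.4775 0.5071 0.4084] qd 0.665899100545234
time: 16.23
position: [0.513, 0.0255, 0.2674]
tool_rot: [-1.237, 1.17, 1.224]
ft_force: [0.0, 0.6, 0.4]
grip_width: 0.007
```

View pics/s15.png

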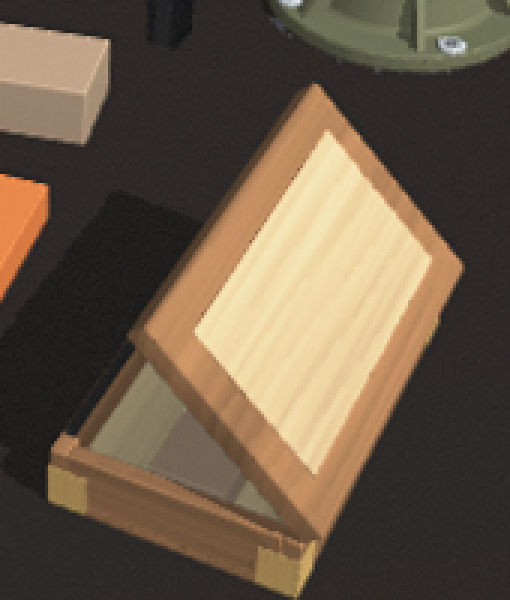

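Falling freely (about 0.6–0.7 rad now). Waiting.

```bash
for i in 1 2 3; do python3 -m handwheel '[{"xyz":[0,0,0],"angular":[0,0,0]},{"xyz":[0,0,0],"angular":[0,0,0]},{"xyz":[0,0,0],"angular":[0,0,0]},{"xyz":[0,0,0],"angular":[0,0,0]},{"xyz":[0,0,0],"angular":[0,0,0]}]' | head -1; done; python3 st.py; python3 - <<'E'
from h import *
a=get_image("scene")["pixels"];cv2.imwrite("pics/s16.png",a[200:400,310:480].repeat(3,0).repeat(3,1))
E
```

```text
time: 16.7
time: 17.12
time: 17.53
17.5333 [0.5129 0.0291 0.2669] tiltfix deg [-0.5538  1.1255] yaw 92.33355328989315 0.7367110776553666 [-0.0233 -0.6178 -0.9227] qd 0.002487919684724366
```

View pics/s16.png

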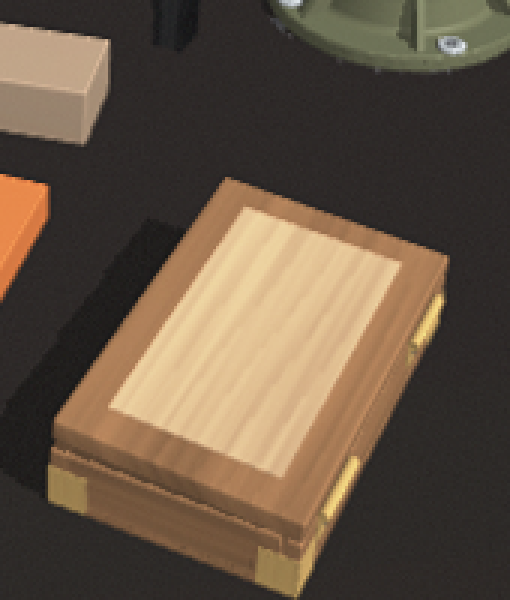

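The lid rests slightly proud on its buffer: in the crop there is a gap along the front corner near (55,450). I'll descend above the middle of the free edge.

```bash
python3 -m handwheel '[{"xyz":[-0.4,-0.3,-3],"angular":[-0.5,1.1,0]},{"xyz":[0,0,-4],"angular":[0,0,0]},{"xyz":[0,0,-4],"angular":[0,0,0]},{"xyz":[0,0,-3],"angular":[0,0,0]},{"xyz":[0,0,0],"angular":[0,0,0]}]'; python3 st.py
```

```text
time: 18.0
position: [0.5109, 0.0265, 0.126]
tool_rot: [-1.242, 1.18, 1.234]
ft_force: [-1.8, -0.1, 0.3]
grip_width: 0.004
18.0 [0.5109 0.0265 0.126 ] tiltfix deg [-0.2101  0.5631] yaw 92.36325890651759 0.3412994686291161 [-1.7965 -0.057   0.2698] qd 0.04754065504950641
```

```bash
python3 -m handwheel '[{"xyz":[-0.2,-0.1,-1.5],"angular":[-0.2,0.5,0]},{"xyz":[0,0,-1.5],"angular":[0,0,0]},{"xyz":[0,0,-0.5],"angular":[0,0,0]},{"xyz":[0,0,0],"angular":[0,0,0]}]'; python3 st.py; python3 - <<'E'
from h import *
a=get_image("scene")["pixels"];cv2.imwrite("pics/s17.png",a[200:400,310:480].repeat(3,0).repeat(3,1))
E
```

```text
time: 18.33
position: [0.5101, 0.0256, 0.093]
tool_rot: [-1.24, 1.188, 1.238]
ft_force: [0.1, 0.1, 0.5]
grip_width: 0.002
18.3333 [0.5101 0.0256 0.093 ] tiltfix deg [0.0062 0.0968] yaw 92.36123274534309 0.2010629855181739 [0.128  0.061  0.5376] qd 0.023746364070556084
```

View pics/s17.png

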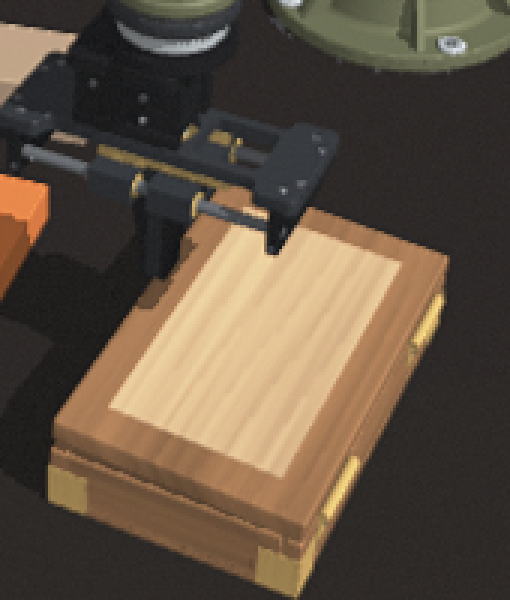

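```bash
python3 -m handwheel '[{"xyz":[0,0,-0.7],"angular":[0,0,0]},{"xyz":[0,0,-0.6],"angular":[0,0,0]},{"xyz":[0,0,0],"angular":[0,0,0]}]'; python3 -m handwheel '[{"xyz":[0,0,-0.4],"angular":[0,0,0]},{"xyz":[0,0,-0.2],"angular":[0,0,0]}]'
```

```text
time: 18.63
position: [0.5137, 0.0263, 0.0838]
tool_rot: [-1.243, 1.181, 1.234]
ft_force: [-1.0, -0.2, 0.3]
grip_width: 0.003
time: 18.8
position: [0.5147, 0.0265, 0.0786]
tool_rot: [-1.243, 1.179, 1.232]
ft_force: [0.0, 0.2, -0.1]
grip_width: 0.003
```

```bash
python3 -m handwheel '[{"xyz":[-0.3,-0.1,-0.3],"angular":[-0.2,0.4,0]},{"xyz":[0,0,-0.2],"angular":[0,0,0]}]'; python3 -m handwheel '[{"xyz":[0,0,-0.2],"angular":[0,0,0]}]'; python3 -m handwheel '[{"xyz":[0,0,-0.2],"angular":[0,0,0]}]'; python3 st.py
```

```text
time: 18.97
position: [0.5116, 0.0254, 0.0734]
tool_rot: [-1.242, 1.187, 1.236]
ft_force: [0.2, 0.1, -0.2]
grip_width: 0.003
time: 19.05
position: [0.5116, 0.0254, 0.0712]
tool_rot: [-1.243, 1.187, 1.236]
ft_force: [-0.6, -0.4, 4.4]
grip_width: 0.008
time: 19.13
position: [0.5118, 0.0252, 0.0697]
tool_rot: [-1.243, 1.187, 1.236]
ft_force: [-2.4, -0.5, 10.3]
grip_width: 0.009
19.1333 [0.5118 0.0252 0.0697] tiltfix deg [0.049  0.2599] yaw 92.3824034964858 0.7489062782558723 [-2.4463 -0.5404 10.3404] qd 0.035689447654288164
```

```bash
python3 -m handwheel '[{"xyz":[0,0,-0.15],"angular":[0,0,0]}]'; python3 st.py
```

```text
time: 19.22
position: [0.5118, 0.025, 0.0688]
tool_rot: [-1.242, 1.187, 1.236]
ft_force: [-3.6, -0.2, 9.3]
grip_width: 0.006
19.2167 [0.5118 0.025  0.0688] tiltfix deg [0.0446 0.2318] yaw 92.37527315373644 0.5017639237767471 [-3.6425 -0.235   9.2852] qd 0.01940657163834413
```

```bash
python3 -m handwheel '[{"xyz":[0.1,0,-0.2],"angular":[0,0,0]}]'; python3 -m handwheel '[{"xyz":[0.1,0,-0.2],"angular":[0,0,0]}]'; python3 st.py
```

```text
time: 19.3
position: [0.5119, 0.0248, 0.0676]
tool_rot: [-1.241, 1.189, 1.238]
ft_force: [-6.6, 0.3, 13.0]
grip_width: 0.005
time: 19.38
position: [0.5119, 0.0247, 0.0667]
tool_rot: [-1.239, 1.19, 1.241]
ft_force: [-8.3, -1.3, 15.3]
grip_width: 0.004
19.3833 [0.5119 0.0247 0.0667] tiltfix deg [-0.0104 -0.0768] yaw 92.35685075174415 0.3911269666639535 [-8.3435 -1.3194 15.2965] qd 0.043174796672698565
```

```bash
python3 -m handwheel '[{"xyz":[-0.2,0,-0.15],"angular":[0,0,0]}]'; python3 -m handwheel '[{"xyz":[-0.15,0,-0.2],"angular":[0,0,0]}]'; python3 st.py
```

```text
time: 19.47
position: [0.5116, 0.0247, 0.0666]
tool_rot: [-1.24, 1.188, 1.238]
ft_force: [4.9, 0.8, 5.3]
grip_width: 0.008
time: 19.55
position: [0.5117, 0.0247, 0.0663]
tool_rot: [-1.241, 1.185, 1.236]
ft_force: [-2.4, 0.0, 12.4]
grip_width: 0.004
19.55 [0.5117 0.0247 0.0663] tiltfix deg [-0.0742  0.2722] yaw 92.3423657390357 0.3175936313826981 [-2.4263  0.0073 12.3756] qd 0.038927817046393295
```

```bash
python3 -m handwheel '[{"xyz":[-0.1,0,-0.25],"angular":[0,0,0]}]'; python3 -m handwheel '[{"xyz":[-0.1,0,-0.25],"angular":[0,0,0]}]'; python3 st.py
```

```text
time: 19.63
position: [0.5118, 0.0246, 0.0657]
tool_rot: [-1.241, 1.184, 1.235]
ft_force: [-5.6, -1.4, 16.7]
grip_width: 0.004
time: 19.72
position: [0.5117, 0.0246, 0.0654]
tool_rot: [-1.241, 1.182, 1.235]
ft_force: [-5.2, -1.1, 16.5]
grip_width: 0.004
19.7167 [0.5117 0.0246 0.0654] tiltfix deg [-0.1756  0.4486] yaw 92.32374835253215 0.3664479439279623 [-5.1586 -1.0857 16.461 ] qd 0.030260707642605335
```

```bash
python3 -m handwheel '[{"xyz":[-0.1,0,-0.3],"angular":[-0.1,0.3,0]}]'; python3 st.py; python3 -m handwheel '[{"xyz":[-0.05,0,-0.3],"angular":[-0.1,0.3,0]}]'; python3 st.py
```

```text
time: 19.8
position: [0.5118, 0.0245, 0.0648]
tool_rot: [-1.239, 1.185, 1.237]
ft_force: [-5.6, -0.3, 18.4]
grip_width: 0.007
19.8 [0.5118 0.0245 0.0648] tiltfix deg [-0.1464  0.2406] yaw 92.30721778017598 0.6297015659192375 [-5.5898 -0.2975 18.387 ] qd 0.056833437133353266
time: 19.88
position: [0.5118, 0.0243, 0.0637]
tool_rot: [-1.237, 1.189, 1.24]
ft_force: [-5.0, -0.7, 10.8]
grip_width: 0.009
19.8833 [0.5118 0.0243 0.0637] tiltfix deg [-0.0949 -0.0263] yaw 92.28778389925164 0.766918163536312 [-5.036  -0.6913 10.7609] qd 0.07032930758348273
```

Force dropped from 18 to 11 N as the lid gave 1 mm, so the catch seems to have snapped. One gentle check push to see whether it's rigid.

```bash
python3 -m handwheel '[{"xyz":[-0.05,0,-0.15],"angular":[0,0,0]}]'; python3 -m handwheel '[{"xyz":[0,0,-0.1],"angular":[0,0,0]}]'; python3 st.py
```

```text
time: 19.97
position: [0.5118, 0.0243, 0.0634]
tool_rot: [-1.237, 1.189, 1.24]
ft_force: [-2.5, -0.2, 6.5]
grip_width: 0.001
time: 20.05
position: [0.5118, 0.0242, 0.0634]
tool_rot: [-1.236, 1.188, 1.24]
ft_force: [-4.2, -0.0, 7.8]
grip_width: 0.006
20.05 [0.5118 0.0242 0.0634] tiltfix deg [-0.1623 -0.0321] yaw 92.26929772989034 0.5187859941460076 [-4.1577 -0.0271  7.8005] qd 0.010765912759738169
```

```bash
python3 -m handwheel '[{"xyz":[0,0,0.5],"angular":[0,0,0]},{"xyz":[0,0,1.5],"angular":[0,0,0]},{"xyz":[0,0,3],"angular":[0,0,0]},{"xyz":[0,0,4],"angular":[0,0,0]},{"xyz":[0,0,4],"angular":[0,0,0]}]'; python3 -m handwheel '[{"xyz":[-0.2,0,4],"angular":[0,0,0]},{"xyz":[0,-3.5,0],"angular":[0,0,0]},{"xyz":[0,-3.5,0],"angular":[0,0,0]},{"xyz":[0,-3.5,0],"angular":[0,0,0]},{"xyz":[0,-3.5,0],"angular":[0,0,0]}]';python3 -m handwheel '[{"xyz":[0,-3.5,0],"angular":[0,0,0]},{"xyz":[0,-2,0],"angular":[0,0,0]},{"xyz":[0,0,0],"angular":[0,0,0]}]'; python3 - <<'E'
from h import *
a=get_image("scene")["pixels"];cv2.imwrite("pics/s18.png",np.hstack([cv2.imread("pics/s16.png")[150:],a[250:400,310:480].repeat(3,0).repeat(3,1)])[:, ::1])
cv2.imwrite("pics/t18.png",get_image("top")["pixels"])
E
python3 st.py
```

```text
time: 20.47
position: [0.504, 0.0229, 0.1893]
tool_rot: [-1.231, 1.207, 1.25]
ft_force: [1.0, 0.5, -0.2]
grip_width: 0.006
time: 20.88
position: [0.5078, -0.1109, 0.2432]
tool_rot: [-1.25, 1.176, 1.253]
ft_force: [0.5, 0.6, -0.5]
grip_width: 0.008
time: 21.13
position: [0.506, -0.1777, 0.2451]
tool_rot: [-1.247, 1.182, 1.24]
ft_force: [0.1, 0.5, -0.4]
grip_width: 0.007
21.2333 [ 0.5067 -0.1732  0.2447] tiltfix deg [-0.1653  0.284 ] yaw 92.98012990832926 0.21465646460606758 [-0.3801 -0.0178  0.6061] qd 0.04995796490342607
```

```bash
python3 -c "
import cv2;a=cv2.imread('pics/s18.png');print(a.shape);cv2.imwrite('pics/s18b.png',cv2.resize(a,(800,int(a.shape[0]*800/a.shape[1]))))"
```

```text
(450, 1020, 3)
```

View pics/s18b.png

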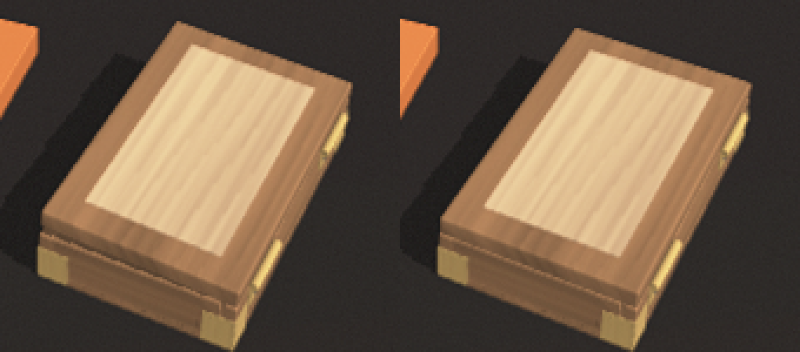

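View pics/t18.png

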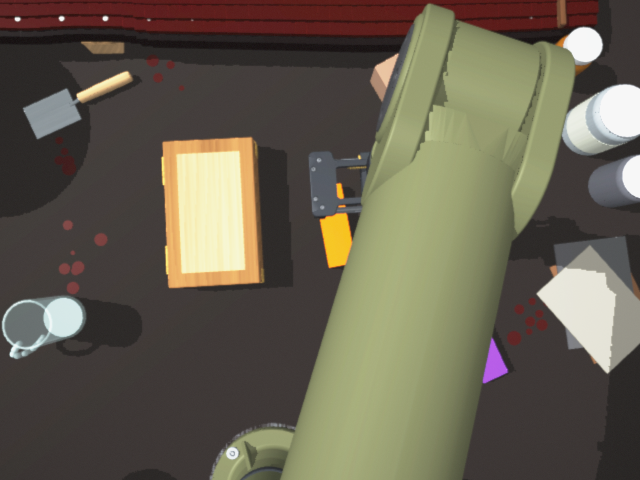

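In the right half of the comparison, the front gap is closed and the free edge sits lower, with its corner at row 29 where it was 22. The lid has stayed down untouched, and nothing else visible in the top view has moved. I'll hand in.

```bash
python3 - <<'E'
from bench import *
print(close_job())
E
```

```text
the job is handed in; nothing more can be done
None
```

I handed the job in at about 21 s of the 72 s. The stone is in its well and the lid is shut and latched. No verdict is reported, so this rests on my own checks.

- **Stone:** I lowered it with no resistance until it stopped at tool height 28.3 mm, against about 28.1 expected for the bottom. After release, the wrist and top pictures showed it sitting evenly in the well. I could not check it again once the lid was shut.
- **Lid fall:** I pushed the lid from behind until it crept down by itself, then backed the arm off and up. It stopped a little proud on the buffer, with the arm clear of it all the way down.
- **Catch:** The force climbed to about 18 N (about 19 N with the sideways drag), then dropped as the catch snapped. The lid was then rigid at about 63.4 mm, against 63 nominal. It stayed down after I let go, with the front gap closed in the camera picture.

**Checks that disagreed:**
- The cameras differed by up to about 5 mm on the box position. I settled that by measuring against the small stone's well in the wrist view.
- The tool drifted sideways while pressing, dragging on the lid with up to about 8 N, which I eased off.
- In the last top view the arm hid the sanding block, the brush and part of the cube and the purple brick. I could not confirm they were still in place, though I saw no sign of contact with them.

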